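Transfer circuit cards to the sloped inspection stand in reverse order

ROBOT

A 6-joint arm with a two-finger parallel gripper is mounted at the origin on the work surface. World frame = base frame: x ahead of the robot, y to its left, z up, the work surface at z = 0. Lengths are in m, angles in rad, forces in N, time in s.
With the tool pointing down it reaches from about 0.375 to 0.9 m from the base axis. Payload 3.1 kg.
Tool frame: the origin (TCP) lies on the centre line of the jaws, within the pads' length; the fingertips stand manip.finger_overhang ahead of it and the grasp point (between the pads) lies 11 mm behind it (manip.finger_overhang is the distance from the TCP to the fingertips, in m); y points along the fingers, z is the direction in which the jaws open and shut, and the axes are right-handed (so a half turn about y gives the same grasp; the last joint's range is limited). The gripper opens to 85 mm and grips with 20 to 120 N. Pads are 22 mm wide; open, the fingers measure 114 mm over their backs; the gripper's body (76 mm by 85 mm) begins 54 mm behind the grasp point. The pads swing forward as they close: fully open they stand 13 mm farther back than shut.
Start: joints at [-1.371, 0.527, 1.433, -0, 1.181, -0.178], TCP at [0.231, -0.581, 0.239] pointing down, gripper open.
Joint ranges: [-3.08, 3.08], [-0.75, 2.2], [0.22, 2.44], [-1.43, 4.57], [0, 2.65], [-2.85, 2.85]. Speed limits (rad/s): [2.79, 2.79, 3.14, 3.14, 3.14, 3.14].

INTERFACE

Orientations are given as a unit quaternion [x, y, z, w].
In Python, from station import manip gives the robot as it stands.
- The arm moves only by the tool send_rows, never from a script. Its argument "plan" is a list of rows, each an object with "linear": the shift along the tool's x, y, z in units of 30 mm (1.0 is 30 mm), a list of three; "roll": the turn about the tool's y in units of 6 degrees (1.0 is 6 degrees). In form: [{"linear": [tx, ty, tz], "roll": roll}, ...]. A call has exactly 5 rows; each row shifts and turns the commanded pose from where the row before left it, along the tool's axes as they then stand; what a row does not reach is not made up. A row lasts 1/8 s, in which the tool goes at most 62.5 mm and 10.7 degrees, less where a joint would pass 70% of its speed; a pose out of reach is approached as far as the arm can. A call is refused whole if a number of a shift passes 1 or a number of a turn 1, either way. A call with a gripper value outside its range is refused whole. "claw" is the finger opening in mm, from 0 to 85.4, set as the call begins (left out, the last holds). The fingers move at their own pace and stop on an object; "force" is the grip in N (left out, the last holds). Time passes only in rows, so rows that do not move let the fingers close, or fill a call up. It gives the time, the measured TCP pose, the force and the opening at its end, in the units of the state.
- manip.sense(): the state, without advancing time (a new reading comes with each control period).
- manip.snapshot(name): name is "side" or "top" or "wrist"; returns the picture (420x560x3 uint8, blue, green, red); there is no depth.
- manip.get_calibration(name): a dict with "fovy" (degrees; the focal length in pixels is half the picture's height over the tangent of half this angle, whatever the lens; pixels are square), "cx", "cy" (the principal point, pixels), "cam_to_world" (4x4, takes a point from camera to world coordinates); the wrist camera has in their place "tool_from_camera" (4x4, takes a point from camera to tool coordinates, whose origin is the TCP and whose axes are the tool frame's). Camera axes: x right, y down, z forward; pixel columns grow to the right and rows downward; lengths in m; the calibration is good to about 2 mm. The wrist camera is an equidistant fisheye: a pixel r from the principal point sees the ray r / f radians off the axis. A picture is of the moment at which its call begins: read the wrist's pose just before it. get_calibration takes no time and is no camera call.
- manip.sign_off(): hands the job in, once; it reports no verdict.
Trained networks look in the newest picture that a camera, given by its name, has taken for a name from the list of things; names that differ only in an ending like _2 or _b are one class to them, and where a whole thing is asked for, a point or a joint stands for the part that bears it (a point fixed in the world has none). Each returns a list of dicts, best first, with "p" (0 to 1); they miss things now and then, are a little off and sometimes report something else, mostly with a low value. They report only what shows in the picture. A call takes as long as a camera call. They do not tell look-alikes from the thing itself.
- manip.look_for(camera, query): "extent" ([left, top, right, bottom] in pixels, round what is visible of it).
The state is a dict: "t": time; "q": joint angles; "qd": joint speeds; "tau": joint torques, N m; "tcp_pos": TCP position; "tool_rot": TCP orientation; "force": force on the tool from outside, world axes, zero at the start; "ft_torque": the same for the moment, N m; "finger_gap": opening from 0.0 (shut) to 1.0 (fully open).
Only numpy, scipy, OpenCV 4.12 (cv2) and the standard library are available. Lean on these libraries where they do the work, as an engineer would, in place of code of your own. Each camera call takes 0.05 s, during which the arm holds its last target.

TASK

Move the four circuit cards from the black storage rack to the sloped inspection stand in reverse order: the card nearest the robot in the rack goes into the stand's bay farthest from the robot, the next into the next bay, and so on. Set each card down gently, on its lower edge, in the middle of its bay's width and square to it, with its foot close to the backstop so that it leans back against it. Do not drop a card or let one fall over, and leave all four standing still.

Things in the scene. Friction and masses are not known exactly. Their poses are not given: they have to be found in the camera images.
- card_a_center (a point): Circuit card: flat aluminium plate 12 mm thick (its x), 40 mm wide (y), 110 mm tall (z, up), with one round black coil on a green board. Parts stand out up to 10 mm from its +x face, 25 to 59 mm above its lower edge; grip the bare top 50 mm across the 12 mm. Point: centre of the plate, 55 mm above its lower edge. At first it stands loose in its shoe, parts away from the robot. 0.1 to 0.35 kg.
- card_b_center (a point): Circuit card: flat aluminium plate 12 mm thick (its x), 54 mm wide (y), 110 mm tall (z, up), with a row of three small steel capacitor cans on a green board. Parts stand out up to 10 mm from its +x face, 25 to 59 mm above its lower edge; grip the bare top 50 mm across the 12 mm. Point: centre of the plate, 55 mm above its lower edge. At first it stands loose in its shoe, parts away from the robot. 0.1 to 0.35 kg.
- card_c_center (a point): Circuit card: flat aluminium plate 12 mm thick (its x), 68 mm wide (y), 110 mm tall (z, up), with one square black block on a green board. Parts stand out up to 10 mm from its +x face, 25 to 59 mm above its lower edge; grip the bare top 50 mm across the 12 mm. Point: centre of the plate, 55 mm above its lower edge. At first it stands loose in its shoe, parts away from the robot. 0.1 to 0.35 kg.
- card_d_center (a point): Circuit card: flat aluminium plate 12 mm thick (its x), 82 mm wide (y), 110 mm tall (z, up), with a row of dark heat-sink fins on a green board. Parts stand out up to 10 mm from its +x face, 25 to 59 mm above its lower edge; grip the bare top 50 mm across the 12 mm. Point: centre of the plate, 55 mm above its lower edge. At first it stands loose in its shoe, parts away from the robot. 0.1 to 0.35 kg.
- shoe_a: Fixed grey shoe on the storage rack holding the 40 mm wide card at the start (marks its original place); 52 mm long (y), open on top and at both ends. Origin under its centre, 8 mm above the table; floor 6 mm higher; two cheeks rise 18 mm above the floor, 14 mm apart, either side of the card. Lift the card straight up.
- shoe_b: Fixed grey shoe on the storage rack holding the 54 mm wide card at the start (marks its original place); 66 mm long (y), open on top and at both ends. Origin under its centre, 8 mm above the table; floor 6 mm higher; two cheeks rise 18 mm above the floor, 14 mm apart, either side of the card. Lift the card straight up.
- shoe_c: Fixed grey shoe on the storage rack holding the 68 mm wide card at the start (marks its original place); 80 mm long (y), open on top and at both ends. Origin under its centre, 8 mm above the table; floor 6 mm higher; two cheeks rise 18 mm above the floor, 14 mm apart, either side of the card. Lift the card straight up.
- shoe_d: Fixed grey shoe on the storage rack holding the 82 mm wide card at the start (marks its original place); 94 mm long (y), open on top and at both ends. Origin under its centre, 8 mm above the table; floor 6 mm higher; two cheeks rise 18 mm above the floor, 14 mm apart, either side of the card. Lift the card straight up.
- storage_rack: Fixed black base, 310 (x) by 122 mm (y), 8 mm thick, with low aluminium edges, carrying the four shoes at x = -108, -36, 36, 108 mm, y = 0, in any order. Origin on the table under its centre; x points away from the robot (turned up to 0.2 rad): the lowest x is nearest the robot.
- sloped_stand: Dark fixed base 310 x 110 mm, origin on table under centre, x away from robot (to 0.2 rad). Four bays along x, 104 mm wide (y): floor 38 mm long (grey) falls 12 deg (0.209 rad) to -x, ending at a backstop square to it, 66 mm high, leaning 12 deg to -x. A card flat on its backstop leans 12 deg to -x, centre at x = -108, -36, 36 or 108, y = 0, z = 73 mm; bay corners 5.6 mm more in x, z = 18 mm.
Mind the look-alikes: they are no part of the job. Leave any yellow look-alike of the part that bears card_d_center alone.

How it is judged:
By the outcome, as a careful person would: the job done as asked, in the order asked, and still so for the second after the job is handed in, with the robot touching nothing.
It also fails if it takes over 104 s, if anything falls off the work surface, if the arm or the gripper's body presses on something with over 40 N, if the wrist force passes 120 N, or if a joint passes its speed limit or range.

## Working session

There is one attempt and no reset: what is moved stays moved. The work goes in short steps, Python scripts to look and compute and a tool call to move; the robot and the scene stay as the last step left them, time stands still between calls to the robot, and variables do not carry over. Pictures are saved under pics/ and viewed, and the job is handed in when it is done.

Besides the shell and the picture viewer there is one more tool, called as name([rows], argument=value, ...), one row to a line, values as JSON. send_rows: Moves the arm, as the interface text tells. Its arguments: {"type":"object","properties":{"plan":{"type":"array"},"claw":{"type":"number"},"force":{"type":"number"}},"required":["plan"]}

```bash
ls; mkdir -p pics
cat > h.py <<'E'
import numpy as np, cv2
from station import manip
from scipy.spatial.transform import Rotation as R
np.set_printoptions(precision=4,suppress=True)
E
python3 - <<'E'
from h import *
print(manip.sense(), manip.finger_overhang)
for n in("side","top"):
    cv2.imwrite(f"pics/{n}0.png",manip.snapshot(n)); print(manip.get_calibration(n))
cv2.imwrite("pics/wrist0.png",manip.snapshot("wrist"));print(manip.get_calibration("wrist"))
E
```

```text
pics
{'t': 0.0, 'q': array([-1.3705,  0.5285,  1.4339, -0.    ,  1.1814, -0.1785]), 'qd': array([ 0.0016,  0.0008,  0.0016, -0.0004, -0.0018, -0.0003]), 'tau': array([  0.0005, -44.2353, -17.8022,  -0.0001,   0.0084,   0.    ]), 'tcp_pos': array([ 0.231 , -0.58  ,  0.2383]), 'tool_rot': array([-0.1332,  0.6952, -0.6937,  0.1331]), 'force': array([0.3904, 0.8044, 1.1352]), 'ft_torque': array([ 0.0099, -0.0086, -0.0272]), 'finger_gap': 1.0008433064804285} 0.008
{'fovy': 51.95866985147651, 'cx': 276.14996492485756, 'cy': 210.11693343793274, 'cam_to_world': array([[-0.9906, -0.0973,  0.0957,  0.5401],
       [-0.1365,  0.7068, -0.6942,  0.5297],
       [-0.0001, -0.7007, -0.7134,  0.6304],
       [ 0.    ,  0.    ,  0.    ,  1.    ]])}
{'fovy': 46.35893900513161, 'cx': 278.5448156323269, 'cy': 217.0195405500808, 'cam_to_world': array([[ 0.1437, -0.9681,  0.2053,  0.3888],
       [-0.9896, -0.1413,  0.0265, -0.0297],
       [ 0.0034, -0.207 , -0.9783,  1.1125],
       [ 0.    ,  0.    ,  0.    ,  1.    ]])}
{'fovy': 65.70646984690485, 'cx': 282.0556934335448, 'cy': 206.46981240387552, 'tool_from_camera': array([[ 0.0003,  0.9638,  0.2666, -0.0694],
       [-0.0011, -0.2666,  0.9638, -0.1348],
       [ 1.    , -0.0006,  0.0009,  0.0004],
       [ 0.    ,  0.    ,  0.    ,  1.    ]])}
```

View pics/side0.png

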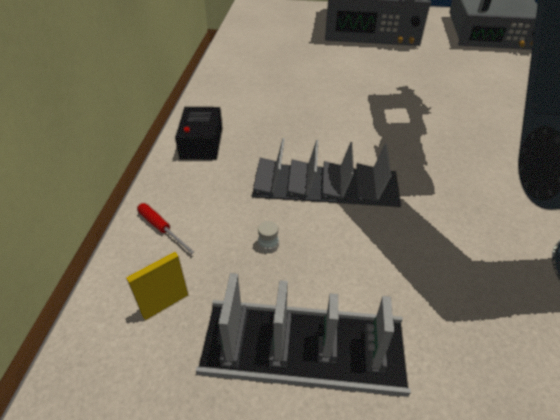

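View pics/top0.png

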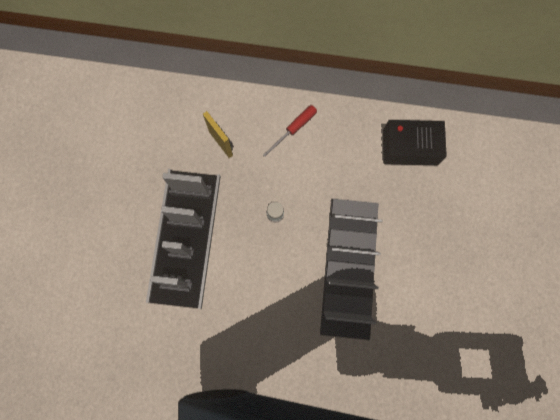

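View pics/wrist0.png

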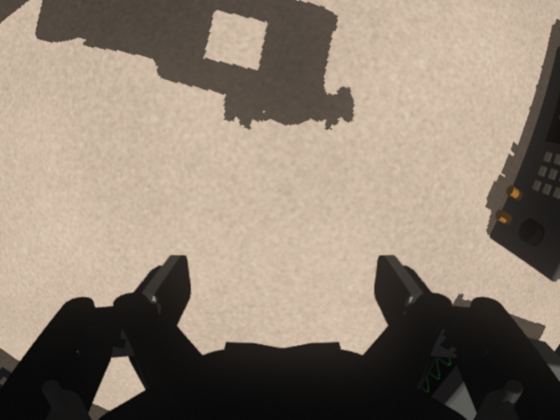

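The side and top views show the rack at top-view pixels (150–218, 172–306), with the cards' order from near to far b, a, c, d still to be confirmed. The stand is at (322–378, 200–338), and the yellow look-alike at (218, 133). The wrist view shows only the table and the shadow.

Run:
```python
from h import *
for cam in("side","top"):
    for q in("storage_rack","sloped_stand","card_a_center","card_b_center","card_c_center","card_d_center","shoe_d"):
        print(cam,q,[(np.round(d["extent"]),round(d["p"],2)) for d in manip.look_for(cam,q)[:5]])
a=cv2.imread("pics/top0.png"); b=cv2.imread("pics/side0.png")
def crop(im,x0,y0,x1,y1,s,n):
    c=cv2.resize(im[y0:y1,x0:x1],None,fx=s,fy=s,interpolation=cv2.INTER_CUBIC)
    c=np.clip(c.astype(float)*1.6+10,0,255).astype(np.uint8); cv2.imwrite(n,c)
crop(a,140,160,240,315,3.8,"pics/tr.png")
crop(a,310,190,400,345,3.8,"pics/ts.png")
crop(b,190,270,420,395,3.4,"pics/sr.png")
crop(b,245,130,410,210,4.5,"pics/ss.png")
```

```text
side storage_rack [(array([196., 301., 409., 398.]), 0.96)]
side sloped_stand [(array([254., 136., 404., 212.]), 0.96)]
side card_a_center [(array([317., 293., 338., 358.]), 0.92), (array([371., 297., 394., 370.]), 0.48)]
side card_b_center [(array([216., 272., 243., 362.]), 0.37)]
side card_c_center [(array([269., 283., 285., 360.]), 0.75)]
side card_d_center [(array([215., 272., 245., 359.]), 0.78), (array([128., 252., 188., 323.]), 0.77), (array([221., 305., 250., 366.]), 0.62)]
side shoe_d [(array([367., 328., 389., 373.]), 0.8), (array([219., 306., 249., 368.]), 0.71), (array([268., 318., 290., 366.]), 0.63), (array([319., 335., 338., 362.]), 0.62)]
top storage_rack [(array([148., 170., 217., 308.]), 0.69)]
top sloped_stand [(array([319., 197., 383., 341.]), 0.79)]
top card_a_center [(array([161., 245., 190., 256.]), 0.59), (array([166., 250., 192., 261.]), 0.42)]
top card_b_center [(array([155., 274., 188., 289.]), 0.57)]
top card_c_center [(array([161., 208., 201., 226.]), 0.94)]
top card_d_center [(array([203., 115., 235., 156.]), 0.76)]
top shoe_d [(array([170., 186., 209., 200.]), 0.81), (array([167., 249., 194., 259.]), 0.69), (array([164., 218., 205., 230.]), 0.64), (array([163., 275., 192., 293.]), 0.57)]
```

View pics/tr.png

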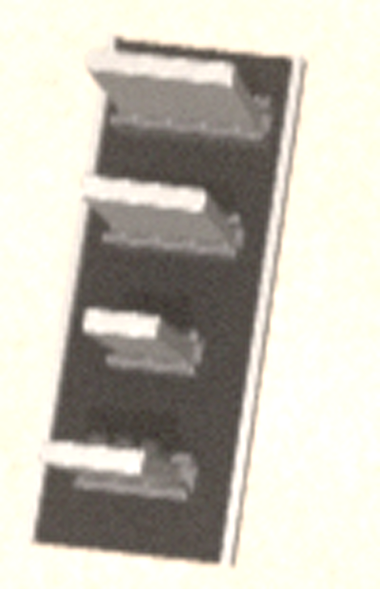

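View pics/ts.png

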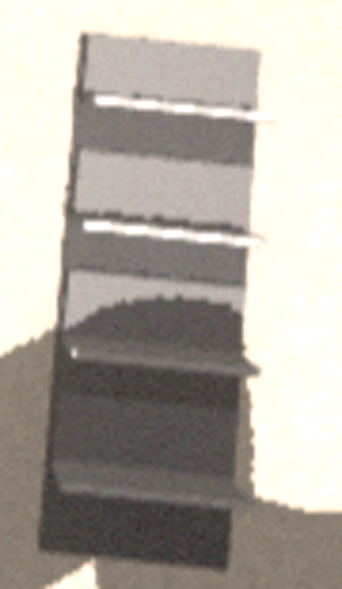

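View pics/sr.png

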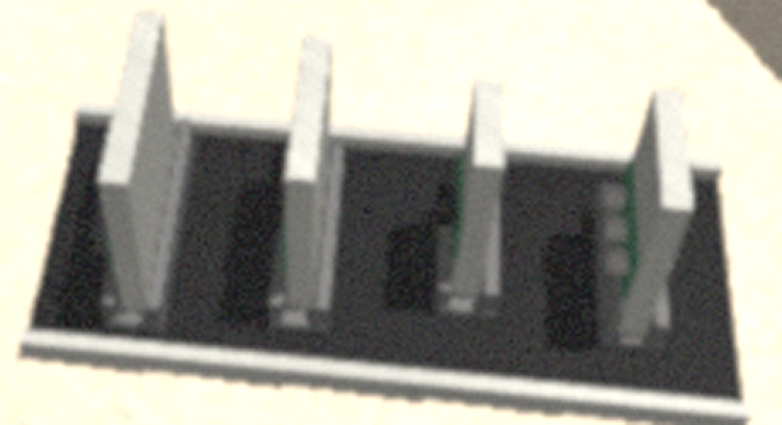

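View pics/ss.png

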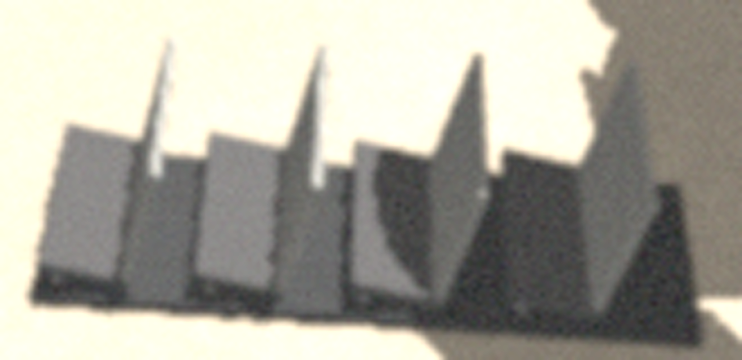

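```bash
cat >> h.py <<'E'
def proj(cam,P):
    c=manip.get_calibration(cam); T=np.linalg.inv(c["cam_to_world"]); p=np.atleast_2d(P)@T[:3,:3].T+T[:3,3]
    f=210/np.tan(np.radians(c["fovy"])/2); return np.c_[c["cx"]+f*p[:,0]/p[:,2],c["cy"]+f*p[:,1]/p[:,2]]
def loc(p,P):
    c,s=np.cos(p[2]),np.sin(p[2]); P=np.atleast_2d(P); return np.c_[p[0]+c*P[:,0]-s*P[:,1],p[1]+s*P[:,0]+c*P[:,1],P[:,2]]
E
cat > fit.py <<'E'
from h import *
from scipy.optimize import least_squares
def un(l,s,o): return (np.array(l,float)+.5)/s-.5+np.array(o)
sg=np.array([(1,-1),(-1,-1),(1,1),(-1,1)])
W=dict(d=82,c=68,a=40,b=54)
side=dict(d=[(138,13),(161,15),(102,181),(130,185)],c=[(304,38),(329,42),(286,178),(314,181)],a=[(474,85),(499,88),(472,163),(502,166)],b=[(655,92),(681,95),(661,207),(691,209)])
top=dict(d=[(230,60),(234,84),(93,50),(100,75)],c=[(205,188),(206,212),(84,178),(88,200)],a=[(158,316),(157,337),(86,310),(84,332)],b=[(142,450),(142,473),(42,443),(45,466)])
for k in "bacd":
    P=np.c_[sg[:,0]*.006,sg[:,1]*W[k]/2000,np.full(4,.124)]
    S=un(side[k],3.4,(190,270));T=un(top[k],3.8,(140,160))
    for nm,ws,wt in(("both",1,1),("side",1,0),("top",0,1)):
        r=least_squares(lambda p:np.r_[ws*(proj("side",loc(p,P))-S).ravel(),wt*(proj("top",loc(p,P))-T).ravel()],[.5,.2,0],loss="soft_l1")
        print(k,nm,r.x,np.sqrt(2*r.cost/16))
# stand
c12,s12=np.cos(.2094),np.sin(.2094)
X=dict(zip("1234",(-.108,-.036,.036,.108)))
def F(b,s): return (X[b]+.0056+.038*c12, s*.052, .018+.038*s12)
def B(b,s): return (X[b]+.0056-.066*s12, s*.052, .018+.066*c12)
ts=[(F("4",1),(85,35)),(F("4",-1),(260,50)),(F("3",1),(78,150)),(F("3",-1),(252,162)),(F("2",1),(68,270)),(F("2",-1),(243,285)),
(B("4",1),(95,98)),(B("4",-1),(268,118)),(B("3",1),(85,222)),(B("3",-1),(262,238)),(B("2",1),(73,348)),(B("2",-1),(257,369))]
ss=[(F("4",-1),(68,125)),(F("4",1),(40,265)),(F("3",-1),(212,135)),(F("3",1),(193,275)),(F("2",-1),(357,143)),(F("2",1),(345,287)),(F("1",-1),(507,152)),
(B("4",-1),(166,40)),(B("4",1),(150,172)),(B("3",-1),(319,48)),(B("3",1),(311,185)),(B("2",-1),(477,55)),(B("1",-1),(631,65))]
tp=np.array([a for a,_ in ts]);tu=un([b for _,b in ts],3.8,(310,190))
sp=np.array([a for a,_ in ss]);su=un([b for _,b in ss],4.5,(245,130))
for nm,ws,wt in(("both",1,1),("side",1,0),("top",0,1)):
    r=least_squares(lambda p:np.r_[ws*(proj("side",loc(p,sp))-su).ravel(),wt*(proj("top",loc(p,tp))-tu).ravel()],[.5,-.15,0],loss="soft_l1")
    print(nm,r.x); 
    if nm=="both": print(np.c_[proj("side",loc(r.x,sp))-su].round(1).tolist(),np.c_[proj("top",loc(r.x,tp))-tu].round(1).tolist())
E
python3 fit.py
```

```text
b both [0.435  0.2069 0.0365] 0.7445948514721903
b side [0.435  0.2078 0.0118] 0.47514405811018173
b top [0.435  0.2058 0.0801] 0.33016345491235954
a both [0.5075 0.2052 0.0548] 0.7361367824755044
a side [0.5074 0.2066 0.0435] 0.630538783516811
a top [0.5075 0.2042 0.0716] 0.15159347383583283
c both [0.5788 0.207  0.039 ] 0.8408592738524685
c side [0.5786 0.2082 0.0286] 0.46630581894726875
c top [0.5791 0.2047 0.0569] 0.43248237317400495
d both [0.6501 0.2113 0.0577] 1.0492823213601152
d side [0.6494 0.2122 0.0451] 0.4188928933437263
d top [0.6513 0.2081 0.0752] 0.7540857949006623
both [ 0.529  -0.1729  0.0376]
[[-0.5, -0.6], [-0.6, -0.4], [-0.4, -0.8], [0.1, -0.3], [-0.2, -0.6], [1.3, -0.6], [-0.8, -0.5], [0.6, -1.2], [-0.5, 0.8], [0.4, -1.0], [0.3, 0.2], [-0.6, -0.5], [-0.3, -0.7]] [[0.2, -0.5], [-0.4, 0.3], [-0.6, 0.0], [-0.4, 1.7], [-0.8, 0.1], [-0.1, 1.2], [-1.5, -0.7], [1.3, -0.9], [-1.7, -0.3], [0.7, 0.7], [-1.5, 0.5], [-0.2, 0.3]]
side [ 0.5286 -0.1712  0.0327]
top [ 0.5296 -0.1742  0.0464]
```

```bash
cat >> h.py <<'E'
def st():
    s=manip.sense(); M=R.from_quat(s["tool_rot"]).as_matrix(); return s,np.array(s["tcp_pos"]),M
def go(tx,ty,tz,yaw=None,show=True):
    """total units (30mm / 6deg) to target TCP; tool axes after the turn as well. yaw = heading of tool z (mod pi)"""
    s,p,M=st(); d=np.array([tx,ty,tz])-p
    zy=np.arctan2(M[1,2],M[0,2]); print("t",round(s["t"],2),"tcp",p,"zyaw",round(zy,4),"F",s["force"],"gap",round(s["finger_gap"],3),"tilt",M[2,1])
    dr=0
    if yaw is not None:
        e=(yaw-zy+np.pi/2)%np.pi-np.pi/2; dr=e/np.radians(6); dr*=np.sign(M[2,1]) # turn about tool y
        zy+=e; 
    z=np.array([np.cos(zy),np.sin(zy),0]); y=np.array([0,0,-1.]); x=np.cross(y,z)
    print("roll units",round(dr,2)," units before-turn axes",(M.T@d/.03).round(2)," after-turn axes",np.array([x@d,y@d,z@d])/.03)
E
python3 - <<'E'
from h import *
s,p,M=st(); print(M)
go(.5,.2,.3,.04)
E
```

```text
[[-0.9291  0.      0.3698]
 [-0.3698 -0.     -0.9291]
 [-0.     -1.      0.    ]]
t 0.85 tcp [ 0.2311 -0.5806  0.2393] zyaw -1.192 F [ 0.3747  0.6878 -0.2097] gap 1.0 tilt -0.999999999932452
roll units -11.76  units before-turn axes [-17.95  -2.02 -20.86]  after-turn axes [-25.6425  -2.0224   9.9951]
```

```bash
cat >> h.py <<'E'
def rows(target,yaw,n,dec=2,start=None,zs=None):
    """n rows toward target from present pose with rounding carried; prints groups"""
    s,p,M=st(); zy=np.arctan2(M[1,2],M[0,2])
    if start is not None: p,zy=np.array(start[:3],float),start[3]
    e=(yaw-zy+np.pi/2)%np.pi-np.pi/2
    cp=p.copy(); cz=zy; out=[]
    for i in range(n):
        g=p+(np.array(target)-p)*(i+1)/n
        if zs is not None: g[2]=zs[i]
        gz=zy+e*(i+1)/n
        z=np.array([np.cos(cz),np.sin(cz),0]);y=np.array([0,0,-1.]);x=np.cross(y,z)
        l=np.round(np.array([x@(g-cp),y@(g-cp),z@(g-cp)])/.03,dec); r=round(-(gz-cz)/np.radians(6),dec)
        cp=cp+(x*l[0]+y*l[1]+z*l[2])*.03; cz-=r*np.radians(6); out.append((l.tolist(),float(r)))
    for k in range(0,n,5): print("[" +",".join('{"linear":%s,"roll":%s}'%(a,b) for a,b in out[k:k+5])+"]")
    print("ends",cp,cz); return cp,cz
E
python3 - <<'E'
from h import *
rows([.54,.23,.315],.045,30)
E
```

```text
[{"linear":[-0.65, -0.08, -0.71],"roll":-0.39},{"linear":[-0.68, -0.09, -0.68],"roll":-0.4},{"linear":[-0.71, -0.08, -0.66],"roll":-0.39},{"linear":[-0.74, -0.09, -0.62],"roll":-0.39},{"linear":[-0.75, -0.08, -0.59],"roll":-0.4}]
[{"linear":[-0.79, -0.08, -0.57],"roll":-0.39},{"linear":[-0.8, -0.09, -0.52],"roll":-0.4},{"linear":[-0.83, -0.08, -0.5],"roll":-0.39},{"linear":[-0.85, -0.09, -0.46],"roll":-0.39},{"linear":[-0.86, -0.08, -0.42],"roll":-0.4}]
[{"linear":[-0.88, -0.08, -0.39],"roll":-0.39},{"linear":[-0.9, -0.09, -0.36],"roll":-0.39},{"linear":[-0.91, -0.08, -0.31],"roll":-0.4},{"linear":[-0.93, -0.09, -0.28],"roll":-0.39},{"linear":[-0.93, -0.08, -0.24],"roll":-0.4}]
[{"linear":[-0.94, -0.09, -0.2],"roll":-0.39},{"linear":[-0.95, -0.08, -0.16],"roll":-0.39},{"linear":[-0.96, -0.08, -0.12],"roll":-0.4},{"linear":[-0.96, -0.09, -0.08],"roll":-0.39},{"linear":[-0.96, -0.08, -0.05],"roll":-0.39}]
[{"linear":[-0.97, -0.09, -0.0],"roll":-0.4},{"linear":[-0.96, -0.08, 0.04],"roll":-0.39},{"linear":[-0.96, -0.08, 0.07],"roll":-0.4},{"linear":[-0.96, -0.09, 0.12],"roll":-0.39},{"linear":[-0.95, -0.08, 0.15],"roll":-0.39}]
[{"linear":[-0.94, -0.09, 0.2],"roll":-0.4},{"linear":[-0.94, -0.08, 0.23],"roll":-0.39},{"linear":[-0.92, -0.08, 0.27],"roll":-0.39},{"linear":[-0.92, -0.09, 0.31],"roll":-0.4},{"linear":[-0.9, -0.08, 0.35],"roll":-0.39}]
ends [0.5401 0.2301 0.3149] 0.044769073716357674
```

send_rows([
  {"linear": [-0.65,-0.1,-0.7],"roll": -0.4},
  {"linear": [-0.7,-0.1,-0.7],"roll": -0.4},
  {"linear": [-0.7,-0.1,-0.65],"roll": -0.4},
  {"linear": [-0.75,-0.1,-0.6],"roll": -0.4},
  {"linear": [-0.75,-0.1,-0.6],"roll": -0.4},
])

```text
t: 1.48
tcp_pos: [0.2834, -0.4449, 0.2545]
tool_rot: [0.205, -0.676, 0.677, -0.205]
force: [0.1, 0.4, 0.5]
finger_gap: 0.998
```

send_rows([
  {"linear": [-0.8,-0.1,-0.55],"roll": -0.4},
  {"linear": [-0.8,-0.1,-0.5],"roll": -0.4},
  {"linear": [-0.8,-0.1,-0.5],"roll": -0.4},
  {"linear": [-0.85,-0.1,-0.45],"roll": -0.4},
  {"linear": [-0.85,-0.1,-0.4],"roll": -0.4},
])

```text
t: 2.1
tcp_pos: [0.3349, -0.3117, 0.2696]
tool_rot: [0.275, -0.651, 0.652, -0.275]
force: [0.3, 0.6, 0.1]
finger_gap: 0.993
```

send_rows([
  {"linear": [-0.9,-0.1,-0.2],"roll": -0.8},
  {"linear": [-0.9,-0.1,-0.1],"roll": -0.8},
  {"linear": [-0.9,-0.1,0.1],"roll": -0.8},
  {"linear": [-0.9,-0.1,0.2],"roll": -0.8},
  {"linear": [-0.9,-0.1,0.3],"roll": -0.8},
])

```text
t: 2.72
tcp_pos: [0.4207, -0.2041, 0.2847]
tool_rot: [0.405, -0.58, 0.58, -0.405]
force: [-0.4, -0.4, -0.0]
finger_gap: 0.997
```

Run:
```python
from h import *
go(.5,-.17,.3,.04)
s,p,M=st(); im=manip.snapshot("wrist"); cv2.imwrite("pics/w1.png",im); np.savez("pics/w1.npz",p=p,M=M)
rows([.54,.23,.315],.045,15)
```

```text
t 2.73 tcp [ 0.4207 -0.2041  0.2847] zyaw -0.3516 F [-0.4164 -0.4117 -0.0184] gap 0.997 tilt -0.9999998203892686
roll units -3.74  units before-turn axes [-1.98 -0.51  2.09]  after-turn axes [-1.0295 -0.5114  2.6864]
[{"linear":[-0.99, -0.07, -0.08],"roll":-0.25},{"linear":[-1.0, -0.06, -0.06],"roll":-0.25},{"linear":[-0.99, -0.07, -0.03],"roll":-0.25},{"linear":[-1.0, -0.07, -0.0],"roll":-0.25},{"linear":[-0.99, -0.06, 0.02],"roll":-0.25}]
[{"linear":[-0.99, -0.07, 0.04],"roll":-0.25},{"linear":[-1.0, -0.06, 0.08],"roll":-0.25},{"linear":[-0.99, -0.07, 0.1],"roll":-0.25},{"linear":[-0.99, -0.07, 0.12],"roll":-0.25},{"linear":[-0.98, -0.06, 0.15],"roll":-0.25}]
[{"linear":[-0.98, -0.07, 0.18],"roll":-0.25},{"linear":[-0.97, -0.07, 0.2],"roll":-0.25},{"linear":[-0.97, -0.06, 0.23],"roll":-0.26},{"linear":[-0.96, -0.07, 0.25],"roll":-0.25},{"linear":[-0.96, -0.07, 0.28],"roll":-0.25}]
ends [0.5399 0.23   0.3151] 0.04543124467779561
```

View pics/w1.png

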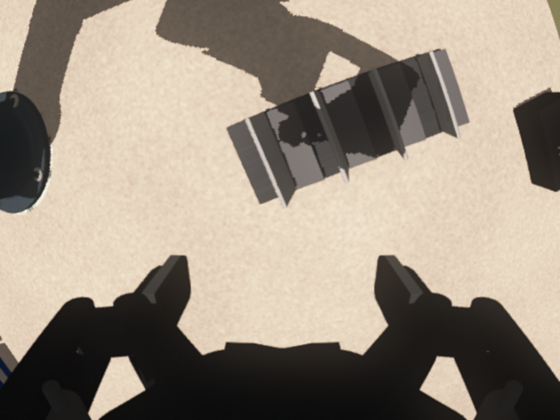

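The wrist picture shows the stand whole at (228–470, 48–205), with its four backstops visible. I'll zoom in on it and refine the pose fit.

Run:
```python
from h import *
a=cv2.imread("pics/w1.png")
c=cv2.resize(a[40:215,220:480],None,fx=3,fy=3,interpolation=cv2.INTER_CUBIC)
cv2.imwrite("pics/w1z.png",np.clip(255*(c/255.)**.5,0,255).astype(np.uint8))
```

```text
(no output)
```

View pics/w1z.png

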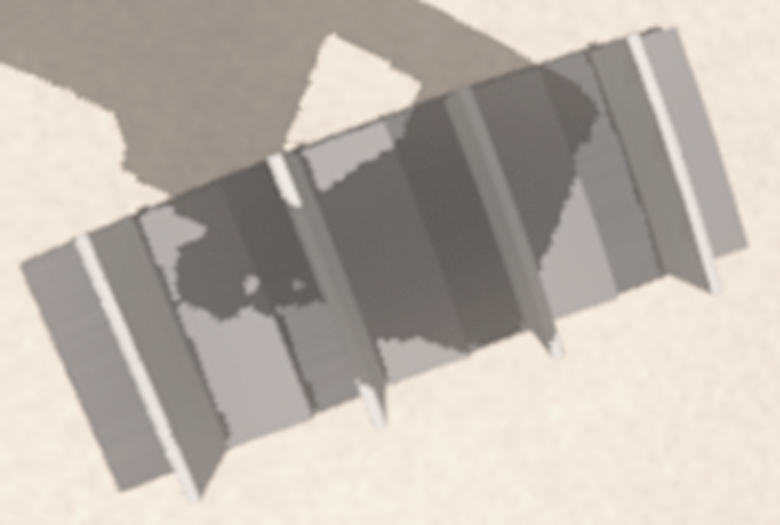

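```bash
cat >> h.py <<'E'
def wproj(p,M,P):
    c=manip.get_calibration("wrist"); T=c["tool_from_camera"]; f=210/np.tan(np.radians(c["fovy"])/2)
    q=(np.atleast_2d(P)-p)@M; q=(q-T[:3,3])@T[:3,:3]
    th=np.arctan2(np.hypot(q[:,0],q[:,1]),q[:,2]); ph=np.arctan2(q[:,1],q[:,0])
    return np.c_[c["cx"]+f*th*np.cos(ph),c["cy"]+f*th*np.sin(ph)]
c12,s12=np.cos(.2094),np.sin(.2094)
X=dict(zip("1234",(-.108,-.036,.036,.108)))
def F(b,s): return (X[b]+.0056+.038*c12, s*.052, .018+.038*s12)
def C(b,s): return (X[b]+.0056, s*.052, .018)
def B(b,s): return (X[b]+.0056-.066*s12, s*.052, .018+.066*c12)
E
cat > fit2.py <<'E'
from h import *
from scipy.optimize import least_squares
d=np.load("pics/w1.npz"); p,M=d["p"],d["M"]
L=[(B("1",1),(88,235)),(B("1",-1),(200,500)),(B("2",1),(283,155)),(B("2",-1),(385,422)),(B("4",1),(643,35)),(B("4",-1),(718,290)),
(C("1",1),(140,213)),(C("1",-1),(228,445)),(C("2",1),(303,148)),(C("2",-1),(387,380)),(F("1",-1),(313,412)),(F("2",-1),(470,350)),(F("2",1),(390,122)),(F("3",-1),(615,297)),(F("3",1),(545,68)),(F("4",1),(675,28)),(F("4",-1),(748,245)),
((-.155,.055,.0),(22,265)),((-.155,-.055,0),(122,492))]
P=np.array([a for a,_ in L]);U=(np.array([b for _,b in L])+.5)/3-.5+[220,40]
r=least_squares(lambda x:(wproj(p,M,loc(x,P))-U).ravel(),[.529,-.173,.04],loss="soft_l1")
print(r.x); print((wproj(p,M,loc(r.x,P))-U).round(1).tolist())
E
python3 fit2.py
```

```text
[ 0.5333 -0.1735  0.0363]
[[-0.2, -2.4], [0.6, -0.3], [-0.1, -1.9], [1.2, 1.1], [-1.0, -1.6], [2.2, 0.8], [-2.0, 1.0], [0.5, 0.4], [-1.6, 1.1], [0.2, 1.3], [0.3, 1.8], [0.8, 1.7], [-1.6, -1.1], [1.5, 0.4], [-1.7, -0.4], [0.9, -0.7], [0.5, 1.0], [-0.4, -2.1], [-0.6, -1.5]]
```

send_rows([
  {"linear": [-1,-0.1,-0.1],"roll": -0.25},
  {"linear": [-1,-0.1,-0.1],"roll": -0.25},
  {"linear": [-1,-0.1,0],"roll": -0.25},
  {"linear": [-1,0,0],"roll": -0.25},
  {"linear": [-1,0,0],"roll": -0.25},
], claw=36, force=40)

```text
t: 3.4
tcp_pos: [0.4593, -0.0589, 0.2935]
tool_rot: [0.441, -0.552, 0.553, -0.441]
force: [0.1, -0.6, 0.8]
finger_gap: 0.426
```

send_rows([
  {"linear": [-1,-0.1,0.1],"roll": -0.5},
  {"linear": [-1,-0.1,0.1],"roll": -0.5},
  {"linear": [-1,-0.1,0.1],"roll": -0.5},
  {"linear": [-1,-0.1,0.2],"roll": -0.5},
  {"linear": [-0.8,-0.1,0.2],"roll": -0.5},
])

```text
t: 4.03
tcp_pos: [0.4977, 0.0818, 0.3085]
tool_rot: [-0.51, 0.49, -0.49, 0.51]
force: [0.4, 0.3, -0.6]
finger_gap: 0.421
```

Run:
```python
from h import *
go(.54,.19,.315,.04)
```

```text
t 4.03 tcp [0.4977 0.0818 0.3085] zyaw 0.0403 F [ 0.3859  0.2506 -0.5795] gap 0.421 tilt -0.9999999482596919
roll units 0.0  units before-turn axes [-3.55 -0.22  1.55]  after-turn axes [-3.5472 -0.2164  1.5539]
```

send_rows([
  {"linear": [-1,0,0.2],"roll": 0},
  {"linear": [-1,0,0.3],"roll": 0},
  {"linear": [-0.8,0,0.3],"roll": 0},
  {"linear": [-0.5,0,0],"roll": 0},
  {"linear": [0,0,0],"roll": 0},
])

```text
t: 4.65
tcp_pos: [0.5172, 0.1811, 0.3082]
tool_rot: [0.51, -0.49, 0.49, -0.51]
force: [0.6, -0.5, -0.4]
finger_gap: 0.422
```

Run:
```python
from h import *
s,p,M=st(); im=manip.snapshot("wrist"); cv2.imwrite("pics/w2.png",im); np.savez("pics/w2.npz",p=p,M=M)
go(.435,.207,.3,.04); 
print([(k,[(np.round(d["extent"]),round(d["p"],2)) for d in manip.look_for("wrist",f"card_{k}_center")]) for k in "ab"])
```

```text
t 4.7 tcp [0.5172 0.1805 0.3082] zyaw 0.039 F [-0.2494 -1.0677  0.1388] gap 0.422 tilt -0.9999995746121493
roll units -0.01  units before-turn axes [-0.99  0.27 -2.7 ]  after-turn axes [-0.9924  0.2726 -2.7028]
[('a', [(array([266., 134., 291., 186.]), 0.77)]), ('b', [(array([197., 128., 234., 182.]), 0.64)])]
```

View pics/w2.png

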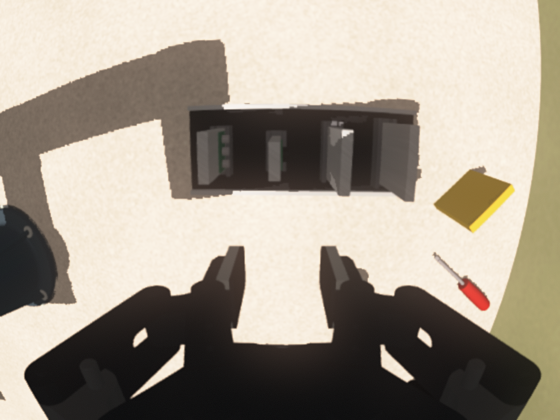

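Run:
```python
from h import *
a=cv2.imread("pics/w2.png")
c=cv2.resize(a[95:205,180:430],None,fx=3.2,fy=3.2,interpolation=cv2.INTER_CUBIC)
cv2.imwrite("pics/w2z.png",np.clip(255*(c/255.)**.5,0,255).astype(np.uint8))
```

```text
(no output)
```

View pics/w2z.png

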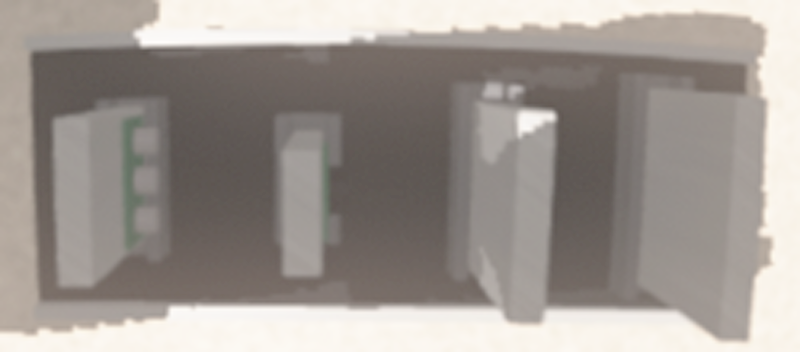

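```bash
cat > fit3.py <<'E'
from h import *
from scipy.optimize import least_squares
d=np.load("pics/w2.npz"); p,M=d["p"],d["M"]
sg=np.array([(-1,1),(1,1),(-1,-1),(1,-1)])
W=dict(d=82,c=68,a=40,b=54)
U=dict(b=[(53,118),(90,113),(60,287),(95,280)],a=[(282,150),(322,150),(283,275),(322,275)],c=[(518,112),(556,112),(508,320),(543,322)],d=[(735,97),(765,99),(722,338),(748,340)])
A=[]
for k in "bacd":
    P=np.c_[sg[:,0]*.006,sg[:,1]*W[k]/2000,np.full(4,.124)]; u=(np.array(U[k])+.5)/3.2-.5+[180,95]
    r=least_squares(lambda x:(wproj(p,M,loc(x,P))-u).ravel(),[.5,.2,.04]); print(k,r.x,(2*r.cost/8)**.5); A.append(r.x)
# rack base corners z=8mm(top black)
P=np.array([(-.155,.061,.008),(.155,.061,.008),(-.155,-.061,.008)])
u=(np.array([(32,50),(747,62),(40,302)])+.5)/3.2-.5+[180,95]
r=least_squares(lambda x:(wproj(p,M,loc(x,P))-u).ravel(),[.5,.2,.04]); print("rack",r.x,(2*r.cost/6)**.5)
A=np.array(A); xs=np.array([-.108,-.036,.036,.108]); print(np.polyfit(xs,A[:,0],1),np.polyfit(xs,A[:,1],1))
E
python3 fit3.py
```

```text
b [0.4385 0.2084 0.0411] 0.6328553162325813
a [0.5103 0.2063 0.0388] 0.3421269216235376
c [0.582  0.2081 0.0202] 0.5951490101458872
d [0.6539 0.212  0.0469] 0.8950141693252099
rack [0.5465 0.2055 0.0182] 2.5903560768208105
[0.9971 0.5462] [0.0176 0.2087]
```

```bash
cat >> h.py <<'E'
def ray(cam,u,z):
    c=manip.get_calibration(cam); f=210/np.tan(np.radians(c["fovy"])/2); T=c["cam_to_world"]
    d=T[:3,:3]@np.array([(u[0]-c["cx"])/f,(u[1]-c["cy"])/f,1]); o=T[:3,3]; return o+d*(z-o[2])/d[2]
E
python3 - <<'E'
from h import *
for u in [(235,565),(303,58),(35,542)]:
    print(ray("top",((u[0]+.5)/3.8-.5+140,(u[1]+.5)/3.8-.5+160),.012))
for u in [(22,345),(745,412),(77,112),(720,165)]:
    print("s",ray("side",((u[0]+.5)/3.4-.5+190,(u[1]+.5)/3.4-.5+270),.012))
E
```

```text
[0.3914 0.1388 0.012 ]
[0.6992 0.1513 0.012 ]
[0.3877 0.2562 0.012 ]
s [0.6944 0.273  0.012 ]
s [0.3867 0.2597 0.012 ]
s [0.6988 0.1558 0.012 ]
s [0.3895 0.1426 0.012 ]
```

Run:
```python
from h import *
go(.436,.2065,.193,.042)
rows([.436,.2065,.193],.042,5)
```

```text
t 4.8 tcp [0.5174 0.1799 0.3083] zyaw 0.0377 F [-0.115   0.4216  0.6312] gap 0.419 tilt -0.9999997766816433
roll units -0.04  units before-turn axes [-0.99  3.84 -2.68]  after-turn axes [-0.9987  3.8433 -2.6732]
[{"linear":[-0.2, 0.77, -0.54],"roll":-0.01},{"linear":[-0.2, 0.77, -0.53],"roll":-0.01},{"linear":[-0.19, 0.77, -0.54],"roll":-0.0},{"linear":[-0.2, 0.76, -0.53],"roll":-0.01},{"linear":[-0.2, 0.77, -0.54],"roll":-0.01}]
ends [0.4359 0.2064 0.1931] 0.04192129964937052
```

send_rows([
  {"linear": [-0.25,0.6,-0.7],"roll": 0},
  {"linear": [-0.25,0.8,-0.7],"roll": 0},
  {"linear": [-0.25,0.8,-0.7],"roll": 0},
  {"linear": [-0.25,0.8,-0.6],"roll": 0},
  {"linear": [0,0.8,0],"roll": 0},
])

```text
t: 5.42
tcp_pos: [0.4339, 0.2071, 0.1939]
tool_rot: [0.51, -0.49, 0.49, -0.509]
force: [-0.2, -0.2, 0.6]
finger_gap: 0.421
```

Run:
```python
from h import *
go(.436,.2065,.093,.042)
s,p,M=st(); im=manip.snapshot("wrist"); cv2.imwrite("pics/w3.png",im); np.savez("pics/w3.npz",p=p,M=M)
im=manip.snapshot("side"); cv2.imwrite("pics/s3.png",cv2.resize(im[220:400,180:460],None,fx=2.8,fy=2.8))
go(.436,.2065,.093,.042)
```

```text
t 5.42 tcp [0.4339 0.2071 0.1939] zyaw 0.0383 F [-0.2311 -0.1591  0.5853] gap 0.421 tilt -0.9999994525371141
roll units -0.03  units before-turn axes [0.02 3.36 0.07]  after-turn axes [0.0214 3.3631 0.0682]
t 5.53 tcp [0.4337 0.2065 0.1926] zyaw 0.0376 F [-0.6455 -0.1722  0.0497] gap 0.42 tilt -0.9999860948215651
roll units -0.04  units before-turn axes [-0.    3.32  0.09]  after-turn axes [0.0033 3.3208 0.0756]
```

View pics/w3.png

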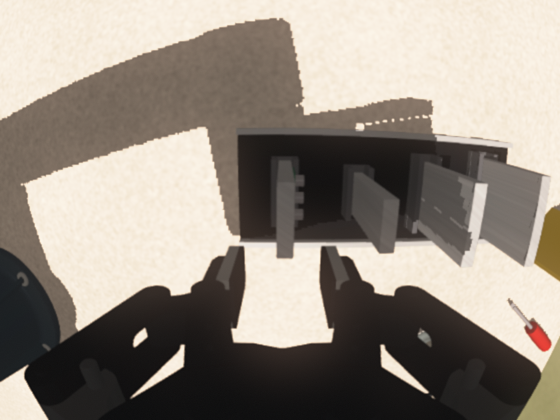

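View pics/s3.png

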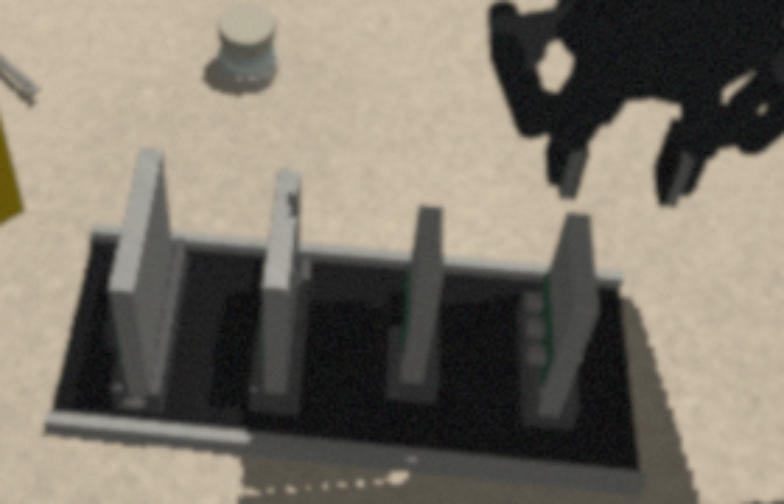

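send_rows([
  {"linear": [0,0.5,0.08],"roll": 0},
  {"linear": [0,0.8,0],"roll": 0},
  {"linear": [0,0.8,0],"roll": 0},
  {"linear": [0,0.8,0],"roll": 0},
  {"linear": [0,0.4,0],"roll": 0},
])

```text
t: 6.15
tcp_pos: [0.4385, 0.2074, 0.0945]
tool_rot: [0.509, -0.49, 0.49, -0.509]
force: [-0.4, 0.6, 0.1]
finger_gap: 0.422
```

send_rows([
  {"linear": [0,0,0],"roll": 0},
  {"linear": [0,0,0],"roll": 0},
  {"linear": [0,0,0],"roll": 0},
  {"linear": [0,0,0],"roll": 0},
  {"linear": [0,0,0],"roll": 0},
], claw=8, force=40)

```text
t: 6.78
tcp_pos: [0.4376, 0.2077, 0.0956]
tool_rot: [0.51, -0.49, 0.49, -0.509]
force: [-1.4, -0.2, -0.7]
finger_gap: 0.135
```

Run:
```python
from h import *
go(.436,.2065,.093,.042)
s,p,M=st(); im=manip.snapshot("wrist"); cv2.imwrite("pics/w4.png",im); np.savez("pics/w4.npz",p=p,M=M)
```

```text
t 6.78 tcp [0.4376 0.2077 0.0956] zyaw 0.0385 F [-1.384  -0.2116 -0.6615] gap 0.135 tilt -0.9999998830159622
roll units -0.03  units before-turn axes [ 0.04  0.09 -0.06]  after-turn axes [ 0.0374  0.0855 -0.0557]
```

View pics/w4.png

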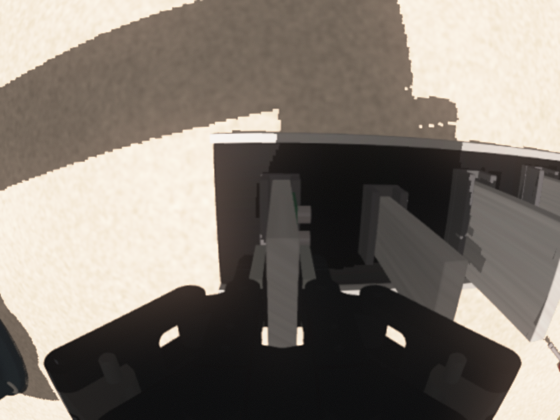

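```bash
cat >> h.py <<'E'
def wray(p,M,u,z):
    c=manip.get_calibration("wrist"); T=c["tool_from_camera"]; f=210/np.tan(np.radians(c["fovy"])/2)
    d=np.array([u[0]-c["cx"],u[1]-c["cy"]]); r=np.hypot(*d); th=r/f; v=np.r_[d/r*np.sin(th),np.cos(th)]
    o=p+M@T[:3,3]; w=M@T[:3,:3]@v; return o+w*(z-o[2])/w[2]
E
python3 - <<'E'
from h import *
d=np.load("pics/w4.npz")
for u in [(282,347),(282,180),(282,183)]: print(wray(d["p"],d["M"],u,.124))
c=cv2.imread("pics/w4.png")[150:360,220:350]
cv2.imwrite("pics/w4z.png",np.clip(255*(cv2.resize(c,None,fx=2.8,fy=2.8)/255.)**.5,0,255).astype(np.uint8))
E
```

```text
[0.4403 0.1855 0.124 ]
[0.4376 0.2552 0.124 ]
[0.4377 0.2542 0.124 ]
```

View pics/w4z.png

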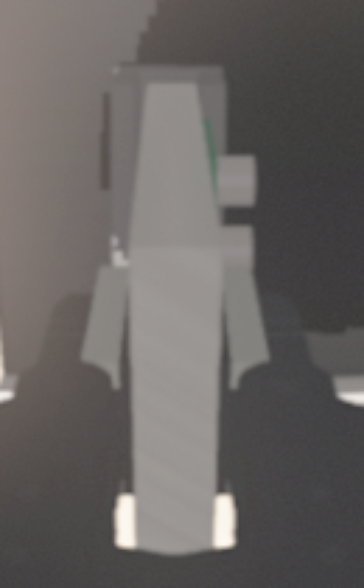

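Run:
```python
from h import *
d=np.load("pics/w4.npz")
for u in [(282,347),(282,237.5)]: print(wray(d["p"],d["M"],u,.124)-d["p"])
```

```text
[ 0.0027 -0.0222  0.0284]
[0.0008 0.0271 0.0284]
```

send_rows([
  {"linear": [0,-0.3,0],"roll": 0},
  {"linear": [0,-0.8,0],"roll": 0},
  {"linear": [0,-0.9,0],"roll": 0},
  {"linear": [0,-0.9,0],"roll": 0},
  {"linear": [0.3,-0.9,0.2],"roll": 0},
])

```text
t: 7.45
tcp_pos: [0.4449, 0.1993, 0.2111]
tool_rot: [-0.509, 0.489, -0.491, 0.511]
force: [0.7, 0.8, -2.5]
finger_gap: 0.138
```

Run:
```python
from h import *
rows([.6545,-.1698,.205],.037,14)
s,p,M=st(); im=manip.snapshot("wrist"); cv2.imwrite("pics/w5.png",im); np.savez("pics/w5.npz",p=p,M=M)
```

```text
[{"linear":[0.9, 0.01, 0.46],"roll":0.0},{"linear":[0.9, 0.02, 0.47],"roll":0.0},{"linear":[0.89, 0.01, 0.46],"roll":0.01},{"linear":[0.9, 0.02, 0.47],"roll":-0.0},{"linear":[0.9, 0.01, 0.46],"roll":-0.0}]
[{"linear":[0.9, 0.02, 0.47],"roll":0.0},{"linear":[0.89, 0.01, 0.46],"roll":0.0},{"linear":[0.9, 0.02, 0.46],"roll":0.0},{"linear":[0.9, 0.01, 0.47],"roll":0.01},{"linear":[0.9, 0.01, 0.47],"roll":-0.0}]
[{"linear":[0.89, 0.02, 0.46],"roll":-0.0},{"linear":[0.9, 0.01, 0.47],"roll":0.0},{"linear":[0.9, 0.02, 0.46],"roll":0.0},{"linear":[0.89, 0.01, 0.47],"roll":0.0}]
ends [ 0.6546 -0.1697  0.2051] 0.037519847134448066
```

View pics/w5.png

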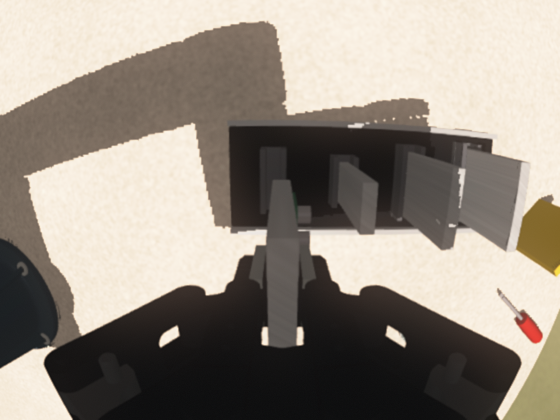

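send_rows([
  {"linear": [0.6,0,0.3],"roll": 0},
  {"linear": [0.9,0,0.5],"roll": 0},
  {"linear": [1,0,0.5],"roll": 0},
  {"linear": [1,0,0.5],"roll": 0},
  {"linear": [1,0,0.5],"roll": 0},
])

```text
t: 8.12
tcp_pos: [0.5196, 0.0657, 0.2094]
tool_rot: [-0.509, 0.49, -0.491, 0.51]
force: [0.3, 0.6, -2.3]
finger_gap: 0.136
```

send_rows([
  {"linear": [1,0,0.5],"roll": 0},
  {"linear": [1,0,0.5],"roll": 0},
  {"linear": [1,0,0.5],"roll": 0},
  {"linear": [1,0,0.5],"roll": 0},
  {"linear": [1,0,0.5],"roll": 0},
])

```text
t: 8.75
tcp_pos: [0.6001, -0.0814, 0.2092]
tool_rot: [-0.509, 0.49, -0.491, 0.51]
force: [-0.1, 0.4, -2.5]
finger_gap: 0.136
```

send_rows([
  {"linear": [1,0.1,0.5],"roll": 0},
  {"linear": [1,0.1,0.5],"roll": 0},
  {"linear": [0.7,0.2,0.4],"roll": 0},
  {"linear": [0.4,0.4,0.3],"roll": 0},
  {"linear": [0,0.6,0],"roll": 0},
])

```text
t: 9.38
tcp_pos: [0.6546, -0.172, 0.1665]
tool_rot: [-0.509, 0.49, -0.491, 0.51]
force: [-0.2, 1.5, -2.1]
finger_gap: 0.136
```

Run:
```python
from h import *
go(.6545,-.1698,.115,.037)
s,p,M=st(); im=manip.snapshot("wrist"); cv2.imwrite("pics/w6.png",im); np.savez("pics/w6.npz",p=p,M=M)
im=manip.snapshot("side"); cv2.imwrite("pics/s6.png",cv2.resize(im[80:260,230:450],None,fx=3,fy=3))
```

```text
t 9.38 tcp [ 0.6546 -0.172   0.1665] zyaw 0.0377 F [-0.1764  1.4519 -2.0749] gap 0.136 tilt -0.9999983867036901
roll units 0.01  units before-turn axes [-0.07  1.72 -0.  ]  after-turn axes [-0.0719  1.7162  0.0008]
```

View pics/w6.png

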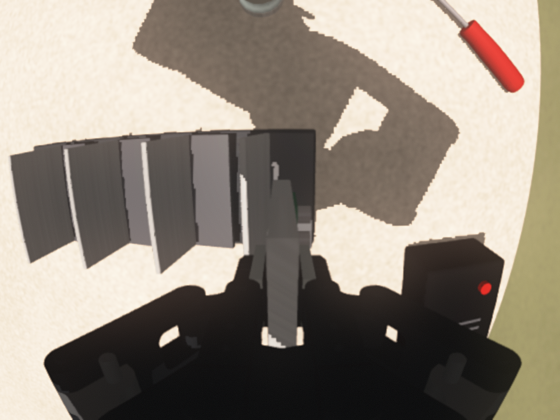

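View pics/s6.png

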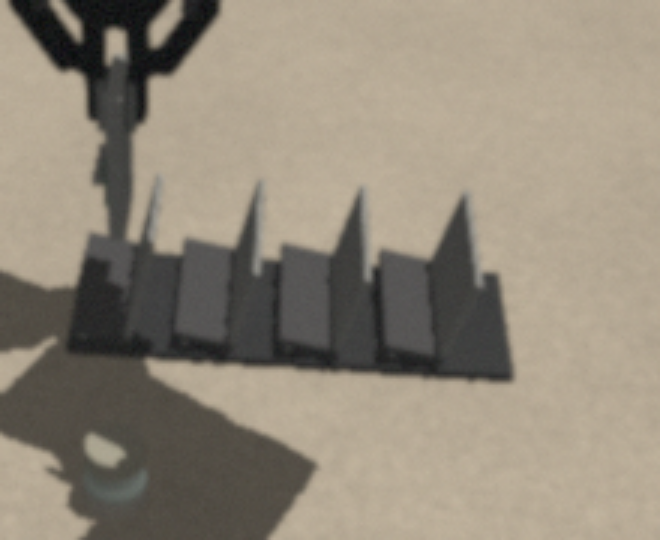

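send_rows([
  {"linear": [-0.07,0.5,0],"roll": 0},
  {"linear": [0,0.6,0],"roll": 0},
  {"linear": [0,0.4,0],"roll": 0},
  {"linear": [0,0.2,0],"roll": 0},
  {"linear": [0,0,0],"roll": 0},
])

```text
t: 10.1
tcp_pos: [0.6534, -0.1691, 0.1157]
tool_rot: [0.51, -0.491, 0.49, -0.509]
force: [-0.3, -0.3, -2.0]
finger_gap: 0.135
```

Run:
```python
from h import *
go(.6545,-.1698,.115,.037)
im=manip.snapshot("side"); cv2.imwrite("pics/s7.png",cv2.resize(im[100:220,230:420],None,fx=4,fy=4))
s,p,M=st(); im=manip.snapshot("wrist"); cv2.imwrite("pics/w7.png",im); np.savez("pics/w7.npz",p=p,M=M)
go(.6545,-.1698,.115,.037)
```

```text
t 10.1 tcp [ 0.6534 -0.1691  0.1157] zyaw 0.0384 F [-0.2948 -0.3046 -1.974 ] gap 0.135 tilt -0.9999995926882302
roll units 0.01  units before-turn axes [0.02 0.02 0.03]  after-turn axes [0.0234 0.0237 0.0344]
t 10.2 tcp [ 0.6541 -0.1694  0.1167] zyaw 0.0384 F [ 0.0009  0.2831 -2.1487] gap 0.132 tilt -0.9999994274786047
roll units 0.01  units before-turn axes [0.01 0.06 0.01]  after-turn axes [0.0128 0.0581 0.014 ]
```

View pics/s7.png

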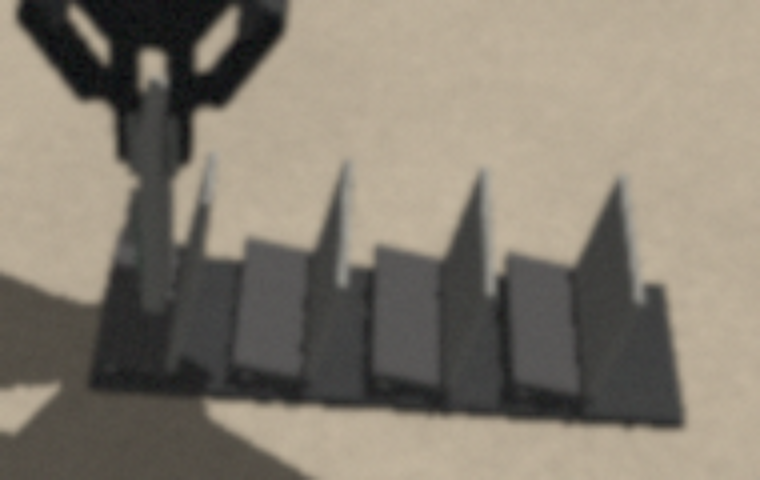

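View pics/w7.png

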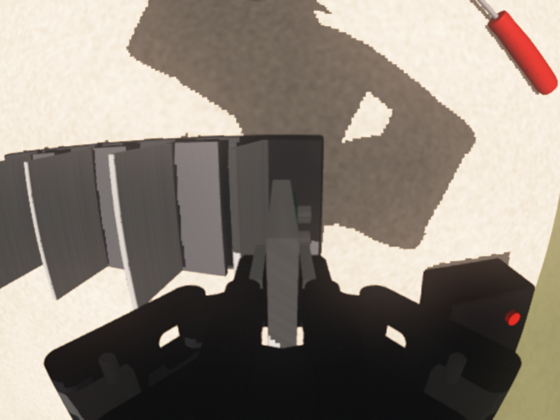

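send_rows([
  {"linear": [0,0.2,0],"roll": 0},
  {"linear": [0,0.12,0],"roll": 0},
  {"linear": [0,0,-0.05],"roll": 0},
  {"linear": [0,0,-0.05],"roll": 0},
  {"linear": [0,0,0],"roll": 0},
])

```text
t: 10.82
tcp_pos: [0.6505, -0.1693, 0.1068]
tool_rot: [-0.509, 0.49, -0.49, 0.51]
force: [-0.9, -0.2, -1.7]
finger_gap: 0.138
```

Run:
```python
from h import *
go(.649,-.1698,.102,.037)
```

```text
t 10.82 tcp [ 0.6505 -0.1693  0.1068] zyaw 0.0383 F [-0.8862 -0.2057 -1.661 ] gap 0.138 tilt -0.9999999964695383
roll units 0.01  units before-turn axes [ 0.01  0.16 -0.05]  after-turn axes [ 0.0133  0.1616 -0.0522]
```

Now probe toward the backstop in small steps.

send_rows([
  {"linear": [0,0,-0.05],"roll": 0},
  {"linear": [0,0,0],"roll": 0},
  {"linear": [0,0,-0.05],"roll": 0},
  {"linear": [0,0,0],"roll": 0},
  {"linear": [0,0,0],"roll": 0},
])

```text
t: 11.45
tcp_pos: [0.6483, -0.1695, 0.107]
tool_rot: [-0.509, 0.49, -0.491, 0.51]
force: [2.4, 0.1, -3.0]
finger_gap: 0.132
```

Run:
```python
from h import *
go(.649,-.1698,.102,.037)
```

```text
t 11.45 tcp [ 0.6483 -0.1695  0.107 ] zyaw 0.0384 F [ 2.383   0.0624 -3.047 ] gap 0.132 tilt -0.9999985730896948
roll units 0.01  units before-turn axes [0.01 0.17 0.02]  after-turn axes [0.0103 0.1657 0.0213]
```

send_rows([
  {"linear": [0,0,0.05],"roll": 0},
  {"linear": [0,0.08,0],"roll": 0},
  {"linear": [0,0.05,0],"roll": 0},
  {"linear": [0,0,0],"roll": 0},
  {"linear": [0,0,0],"roll": 0},
])

```text
t: 12.08
tcp_pos: [0.6494, -0.1695, 0.1027]
tool_rot: [-0.509, 0.49, -0.49, 0.51]
force: [1.9, 0.1, -2.1]
finger_gap: 0.137
```

Run:
```python
from h import *
go(.649,-.1698,.102,.037)
```

```text
t 12.07 tcp [ 0.6494 -0.1695  0.1027] zyaw 0.0384 F [ 1.9383  0.0817 -2.141 ] gap 0.137 tilt -0.999999852091735
roll units 0.01  units before-turn axes [ 0.01  0.02 -0.01]  after-turn axes [ 0.0109  0.0245 -0.0125]
```

send_rows([
  {"linear": [0,0.03,0.02],"roll": 0},
  {"linear": [0,0.02,0],"roll": 0},
  {"linear": [0,0.02,0],"roll": 0},
  {"linear": [0,0,0],"roll": 0},
  {"linear": [0,0,0],"roll": 0},
])

```text
t: 12.7
tcp_pos: [0.6498, -0.1694, 0.1017]
tool_rot: [0.51, -0.49, 0.49, -0.51]
force: [-0.1, 0.2, 5.5]
finger_gap: 0.137
```

Run:
```python
from h import *
go(.649,-.1698,.102,.037)
```

```text
t 12.7 tcp [ 0.6498 -0.1694  0.1017] zyaw 0.0385 F [-0.0817  0.226   5.5226] gap 0.137 tilt -0.9999999267950358
roll units 0.01  units before-turn axes [ 0.01 -0.01 -0.03]  after-turn axes [ 0.0119 -0.0104 -0.0262]
```

send_rows([
  {"linear": [0,0,0],"roll": 0},
  {"linear": [0,0,0],"roll": 0},
  {"linear": [0,0,-0.05],"roll": 0},
  {"linear": [0,0,-0.05],"roll": 0},
  {"linear": [0,0,0],"roll": 0},
], claw=19)

```text
t: 13.32
tcp_pos: [0.6465, -0.1694, 0.1005]
tool_rot: [0.51, -0.49, 0.49, -0.509]
force: [-0.5, 0.0, -0.1]
finger_gap: 0.219
```

Run:
```python
from h import *
go(.649,-.1698,.102,.037)
im=manip.snapshot("side"); cv2.imwrite("pics/s8.png",cv2.resize(im[100:220,230:420],None,fx=4,fy=4))
im=manip.snapshot("wrist"); cv2.imwrite("pics/w8.png",im)
```

```text
t 13.32 tcp [ 0.6465 -0.1694  0.1005] zyaw 0.0384 F [-0.4555  0.0433 -0.1438] gap 0.219 tilt -0.9999998807787049
roll units 0.01  units before-turn axes [ 0.02 -0.05  0.08]  after-turn axes [ 0.0155 -0.0485  0.0831]
```

View pics/s8.png

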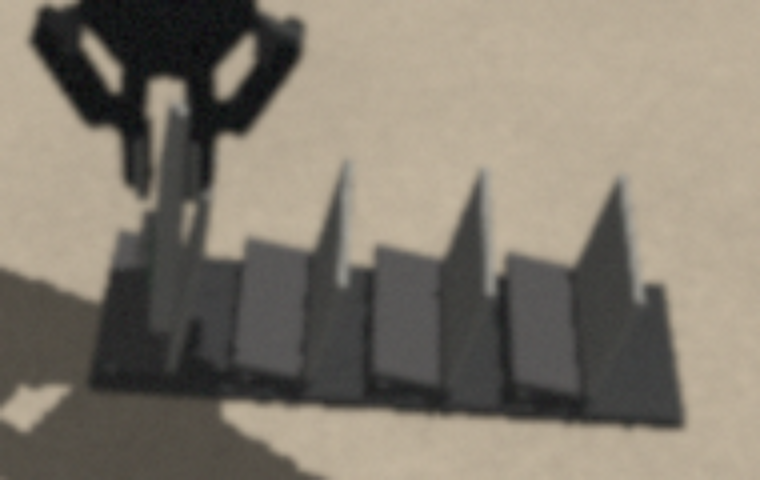

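View pics/w8.png

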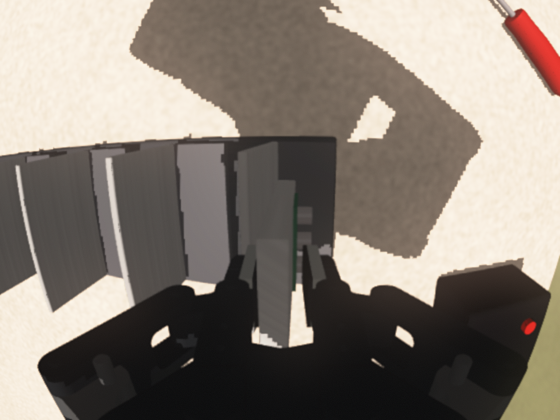

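send_rows([
  {"linear": [0,0,-0.1],"roll": 0},
  {"linear": [0,0,-0.1],"roll": 0},
  {"linear": [0,0,-0.1],"roll": 0},
  {"linear": [0,0,-0.1],"roll": 0},
  {"linear": [0,0,-0.1],"roll": 0},
], claw=24)

```text
t: 14.05
tcp_pos: [0.6316, -0.17, 0.1007]
tool_rot: [-0.509, 0.49, -0.49, 0.51]
force: [-0.7, 0.5, -0.3]
finger_gap: 0.281
```

Run:
```python
from h import *
go(.649,-.1698,.102,.037)
im=manip.snapshot("side"); cv2.imwrite("pics/s9.png",cv2.resize(im[100:220,230:420],None,fx=4,fy=4))
im=manip.snapshot("wrist"); cv2.imwrite("pics/w9.png",im)
```

```text
t 14.05 tcp [ 0.6316 -0.17    0.1007] zyaw 0.0384 F [-0.729   0.4732 -0.329 ] gap 0.281 tilt -0.9999999966428654
roll units 0.01  units before-turn axes [ 0.01 -0.04  0.58]  after-turn axes [ 0.0141 -0.0423  0.5812]
```

View pics/s9.png

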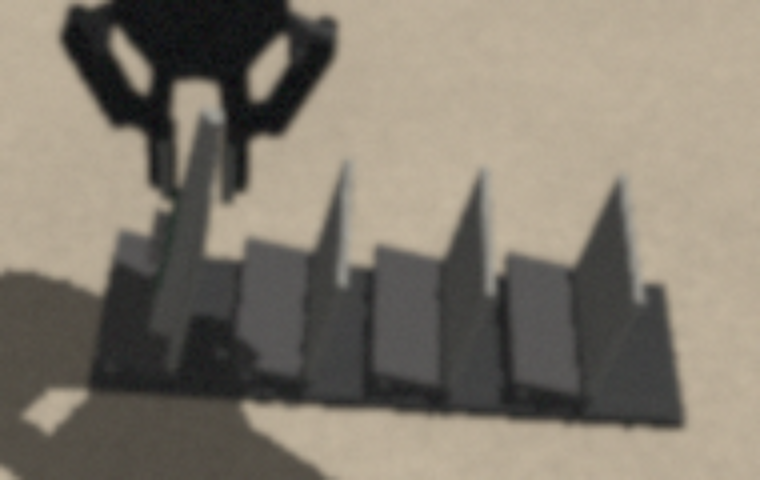

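View pics/w9.png

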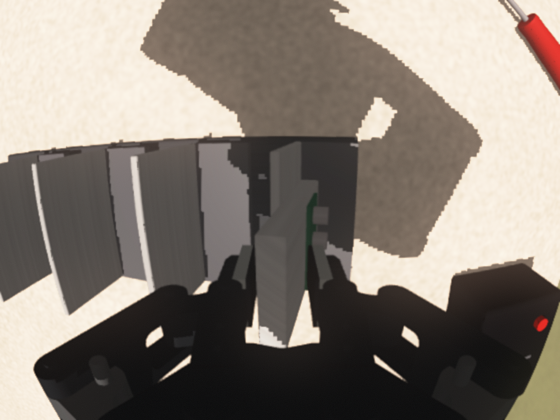

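send_rows([
  {"linear": [0,0,-0.05],"roll": 0},
  {"linear": [0,0,-0.05],"roll": 0},
  {"linear": [0,0,0],"roll": 0},
  {"linear": [0,-0.1,0],"roll": 0},
  {"linear": [0,-0.3,0],"roll": 0},
], claw=40)

```text
t: 14.78
tcp_pos: [0.6285, -0.17, 0.1127]
tool_rot: [0.51, -0.491, 0.49, -0.509]
force: [-0.7, -0.9, -0.2]
finger_gap: 0.469
```

send_rows([
  {"linear": [0,-0.8,0],"roll": 0},
  {"linear": [0,-0.9,0],"roll": 0},
  {"linear": [0,-0.9,0],"roll": 0},
  {"linear": [-0.4,-0.4,-0.3],"roll": 0},
  {"linear": [-0.8,0,-0.3],"roll": 0},
])

```text
t: 15.4
tcp_pos: [0.6092, -0.1348, 0.204]
tool_rot: [-0.509, 0.49, -0.491, 0.51]
force: [-0.0, -0.1, -0.7]
finger_gap: 0.468
```

Run:
```python
from h import *
go(.5075,.206,.205,.042)
s,p,M=st(); im=manip.snapshot("wrist"); cv2.imwrite("pics/w10.png",im); np.savez("pics/w10.npz",p=p,M=M)
im=manip.snapshot("side"); cv2.imwrite("pics/s10.png",cv2.resize(im[100:220,230:420],None,fx=4,fy=4))
```

```text
t 15.4 tcp [ 0.6092 -0.1348  0.204 ] zyaw 0.0372 F [-0.0484 -0.0804 -0.6839] gap 0.468 tilt -0.9999974666675244
roll units -0.05  units before-turn axes [-11.48  -0.05  -2.96]  after-turn axes [-11.4911  -0.0317  -2.9098]
```

View pics/s10.png

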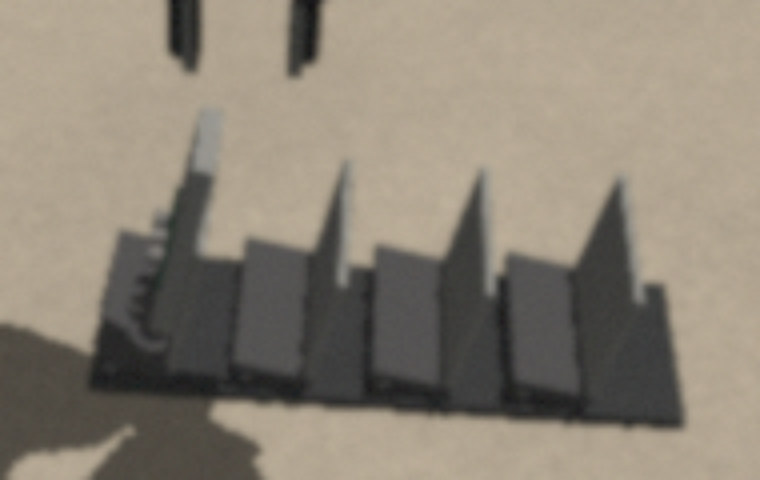

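View pics/w10.png

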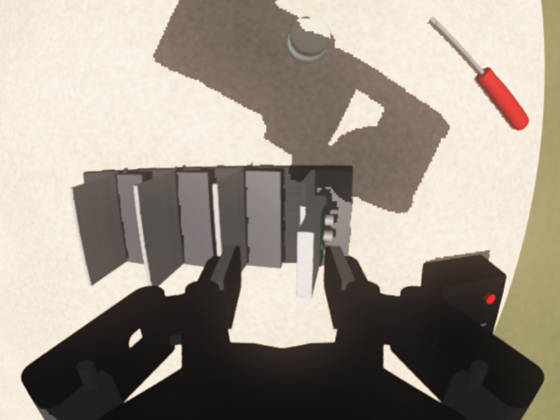

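Run:
```python
from h import *
d=np.load("pics/w10.npz")
c=cv2.imread("pics/w10.png")[160:310,270:360]
cv2.imwrite("pics/w10z.png",np.clip(255*(cv2.resize(c,None,fx=4,fy=4)/255.)**.5,0,255).astype(np.uint8))
```

```text
(no output)
```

View pics/w10z.png

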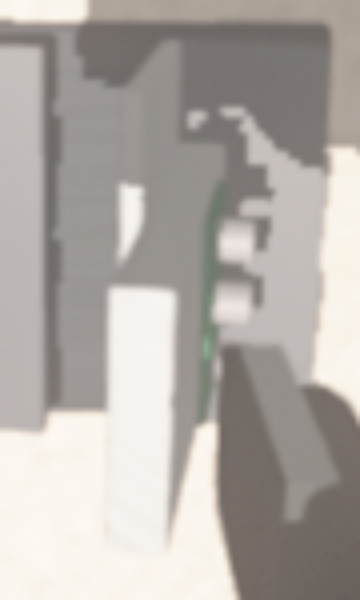

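send_rows([
  {"linear": [-0.9,0,-0.3],"roll": 0},
  {"linear": [-1,0,-0.3],"roll": 0},
  {"linear": [-1,0,-0.3],"roll": 0},
  {"linear": [-1,0,-0.3],"roll": 0},
  {"linear": [-1,0,-0.3],"roll": 0},
], claw=36)

```text
t: 16.12
tcp_pos: [0.5581, 0.011, 0.2023]
tool_rot: [0.51, -0.49, 0.49, -0.509]
force: [-0.3, 0.5, -0.2]
finger_gap: 0.421
```

send_rows([
  {"linear": [-1,0,-0.3],"roll": 0},
  {"linear": [-1,0,-0.3],"roll": 0},
  {"linear": [-1,0,-0.3],"roll": 0},
  {"linear": [-1,0,-0.3],"roll": 0},
  {"linear": [-0.9,0,-0.3],"roll": 0},
])

```text
t: 16.75
tcp_pos: [0.5076, 0.1563, 0.2024]
tool_rot: [0.51, -0.49, 0.49, -0.509]
force: [1.1, -0.3, -0.1]
finger_gap: 0.422
```

Run:
```python
from h import *
d=np.load("pics/w10.npz"); p,M=d["p"],d["M"]
for u,z in [((305,232),.1265),((304,297),.1265),((350,166),.026),((302,265),.1265)]: print(wray(p,M,u,z))
sp=(.530,-.1732,.037)
print(loc(sp,[(.108-.0114,0,.1268)]), loc(sp,F("4",1)))
go(.5075,.206,.193,.042)
s,p,M=st(); im=manip.snapshot("wrist"); cv2.imwrite("pics/w11.png",im); np.savez("pics/w11.npz",p=p,M=M)
```

```text
[ 0.6276 -0.1438  0.1265]
[ 0.6302 -0.1965  0.1265]
[ 0.6777 -0.1102  0.026 ]
[ 0.627  -0.1693  0.1265]
[[ 0.6265 -0.1696  0.1268]] [[ 0.6787 -0.1157  0.0259]]
t 16.75 tcp [0.5076 0.1563 0.2024] zyaw 0.0388 F [ 1.0508 -0.2841 -0.0789] gap 0.422 tilt -0.9999997961022771
roll units -0.03  units before-turn axes [-1.66  0.31  0.06]  after-turn axes [-1.6569  0.3122  0.0675]
```

View pics/w11.png

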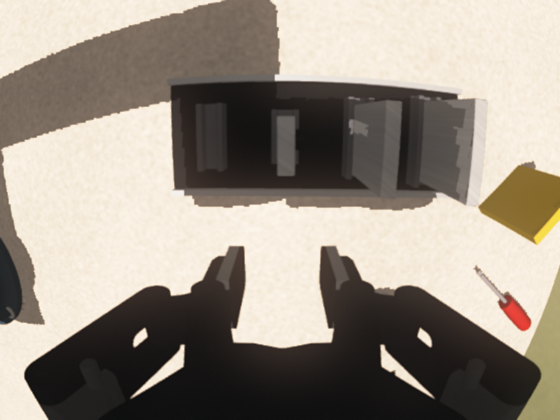

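Run:
```python
from h import *
d=np.load("pics/w11.npz"); p,M=d["p"],d["M"]
for u in [(278,116),(296,116),(278,176),(296,176)]: print(wray(p,M,u,.124))
go(.509,.206,.0935,.042)
```

```text
[0.5042 0.2255 0.124 ]
[0.5158 0.226  0.124 ]
[0.5056 0.1858 0.124 ]
[0.5176 0.1863 0.124 ]
t 16.8 tcp [0.5056 0.1589 0.2023] zyaw 0.0403 F [-1.0106  1.6752 -0.371 ] gap 0.424 tilt -0.9999946075302057
roll units -0.02  units before-turn axes [-1.56  3.63  0.19]  after-turn axes [-1.5628  3.6263  0.1782]
```

send_rows([
  {"linear": [-0.6,0.2,0.1],"roll": 0},
  {"linear": [-0.6,0.4,0],"roll": 0},
  {"linear": [-0.4,0.5,0],"roll": 0},
  {"linear": [0,0.3,0],"roll": 0},
  {"linear": [0,0,0],"roll": 0},
])

```text
t: 17.42
tcp_pos: [0.5086, 0.2031, 0.1593]
tool_rot: [0.51, -0.491, 0.49, -0.509]
force: [0.3, -0.4, -0.3]
finger_gap: 0.421
```

Run:
```python
from h import *
go(.509,.206,.0935,.042)
s,p,M=st(); im=manip.snapshot("wrist"); cv2.imwrite("pics/w12.png",im[120:360,180:400]); np.savez("pics/w12.npz",p=p,M=M)
```

```text
t 17.43 tcp [0.5086 0.2031 0.1593] zyaw 0.0384 F [ 0.2992 -0.4192 -0.3166] gap 0.421 tilt -0.9999956401264878
roll units -0.03  units before-turn axes [-0.1   2.19  0.02]  after-turn axes [-0.0956  2.1945  0.0179]
```

View pics/w12.png

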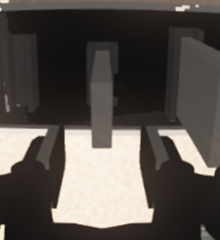

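Run:
```python
from h import *
d=np.load("pics/w12.npz"); p,M=d["p"],d["M"]
for u in [(282,206),(282,268)]: print(wray(p,M,u,.124))
c=cv2.imread("pics/w12.png")[30:160,60:150]
cv2.imwrite("pics/w12z.png",np.clip(255*(cv2.resize(c,None,fx=4,fy=4)/255.)**.5,0,255).astype(np.uint8))
```

```text
[0.5096 0.224  0.124 ]
[0.511  0.1867 0.124 ]
```

View pics/w12z.png

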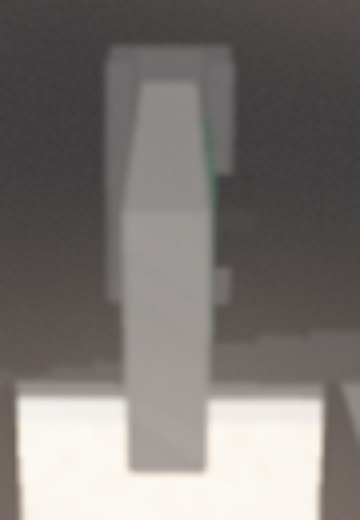

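send_rows([
  {"linear": [-0.1,0.4,0],"roll": 0},
  {"linear": [0,0.6,0],"roll": 0},
  {"linear": [0,0.6,0],"roll": 0},
  {"linear": [0,0.4,0],"roll": 0},
  {"linear": [0,0.15,0],"roll": 0},
])

```text
t: 18.1
tcp_pos: [0.5089, 0.2063, 0.0955]
tool_rot: [0.51, -0.491, 0.49, -0.509]
force: [-1.1, -0.2, 0.1]
finger_gap: 0.425
```

send_rows([
  {"linear": [0,0,0],"roll": 0},
  {"linear": [0,0,0],"roll": 0},
  {"linear": [0,0,0],"roll": 0},
  {"linear": [0,0,0],"roll": 0},
  {"linear": [0,0,0],"roll": 0},
], claw=8)

```text
t: 18.73
tcp_pos: [0.5092, 0.2066, 0.0965]
tool_rot: [-0.509, 0.49, -0.49, 0.51]
force: [-1.1, -0.3, 1.1]
finger_gap: 0.135
```

Run:
```python
from h import *
go(.509,.206,.0935,.042)
s,p,M=st(); im=manip.snapshot("wrist"); np.savez("pics/w13.npz",p=p,M=M)
cv2.imwrite("pics/w13z.png",np.clip(255*(cv2.resize(im[150:360,220:350],None,fx=2.8,fy=2.8)/255.)**.5,0,255).astype(np.uint8))
```

```text
t 18.73 tcp [0.5092 0.2066 0.0965] zyaw 0.0385 F [-1.0532 -0.325   1.0788] gap 0.135 tilt -0.9999999808381388
roll units -0.03  units before-turn axes [ 0.02  0.1  -0.01]  after-turn axes [ 0.0187  0.0991 -0.0079]
```

View pics/w13z.png

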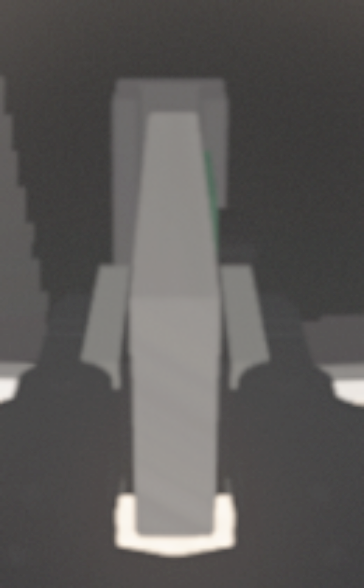

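send_rows([
  {"linear": [0,-0.3,0],"roll": 0},
  {"linear": [0,-0.8,0],"roll": 0},
  {"linear": [0,-0.9,0],"roll": 0},
  {"linear": [0.2,-0.9,0],"roll": 0},
  {"linear": [0.6,-0.6,0.1],"roll": 0},
])

```text
t: 19.4
tcp_pos: [0.5135, 0.1831, 0.2031]
tool_rot: [-0.509, 0.489, -0.49, 0.511]
force: [0.4, 0.2, -1.6]
finger_gap: 0.134
```

send_rows([
  {"linear": [1,0,0.2],"roll": 0},
  {"linear": [1,0,0.2],"roll": 0},
  {"linear": [1,0,0.2],"roll": 0},
  {"linear": [1,0,0.2],"roll": 0},
  {"linear": [1,0,0.2],"roll": 0},
])

```text
t: 20.02
tcp_pos: [0.5491, 0.0329, 0.2017]
tool_rot: [-0.509, 0.49, -0.491, 0.51]
force: [0.3, -0.5, -2.0]
finger_gap: 0.134
```

send_rows([
  {"linear": [1,0,0.2],"roll": 0},
  {"linear": [1,0,0.2],"roll": 0},
  {"linear": [1,0,0.2],"roll": 0},
  {"linear": [1,0,0.2],"roll": 0},
  {"linear": [1,0,0.1],"roll": 0},
])

```text
t: 20.65
tcp_pos: [0.582, -0.116, 0.2017]
tool_rot: [-0.509, 0.49, -0.491, 0.51]
force: [0.5, -0.4, -1.9]
finger_gap: 0.133
```

Run:
```python
from h import *
d=np.load("pics/w13.npz"); p,M=d["p"],d["M"]
for u in [(282,256),(282,340)]: print(wray(p,M,u,.124)-p)
go(.583,-.171,.109,.037)
```

```text
[0.0011 0.0196 0.0275]
[ 0.0025 -0.0191  0.0275]
t 20.65 tcp [ 0.582  -0.116   0.2017] zyaw 0.0384 F [ 0.489  -0.4313 -1.8742] gap 0.133 tilt -0.9999995605972829
roll units 0.01  units before-turn axes [ 1.83  3.09 -0.04]  after-turn axes [ 1.8326  3.089  -0.0338]
```

send_rows([
  {"linear": [0.6,0.2,0],"roll": 0},
  {"linear": [0.25,0.6,0],"roll": 0},
  {"linear": [0,0.9,0],"roll": 0},
  {"linear": [0,0.8,0],"roll": 0},
  {"linear": [0,0.3,0],"roll": 0},
])

```text
t: 21.28
tcp_pos: [0.5807, -0.1388, 0.1146]
tool_rot: [0.51, -0.492, 0.488, -0.509]
force: [0.0, -0.2, -1.4]
finger_gap: 0.133
```

Run:
```python
from h import *
go(.583,-.171,.109,.037)
im=manip.snapshot("side"); cv2.imwrite("pics/s14.png",cv2.resize(im[100:220,230:420],None,fx=4,fy=4))
go(.583,-.171,.109,.037)
```

```text
t 21.27 tcp [ 0.5807 -0.1388  0.1146] zyaw 0.0392 F [ 0.0167 -0.2055 -1.4249] gap 0.133 tilt -0.9999842971913647
roll units 0.02  units before-turn axes [1.08 0.18 0.04]  after-turn axes [1.0758 0.1853 0.038 ]
t 21.32 tcp [ 0.5808 -0.1389  0.1143] zyaw 0.0391 F [-0.7391  0.1067 -1.5098] gap 0.13 tilt -0.9999850580198919
roll units 0.02  units before-turn axes [1.07 0.18 0.03]  after-turn axes [1.0705 0.1781 0.0333]
```

View pics/s14.png

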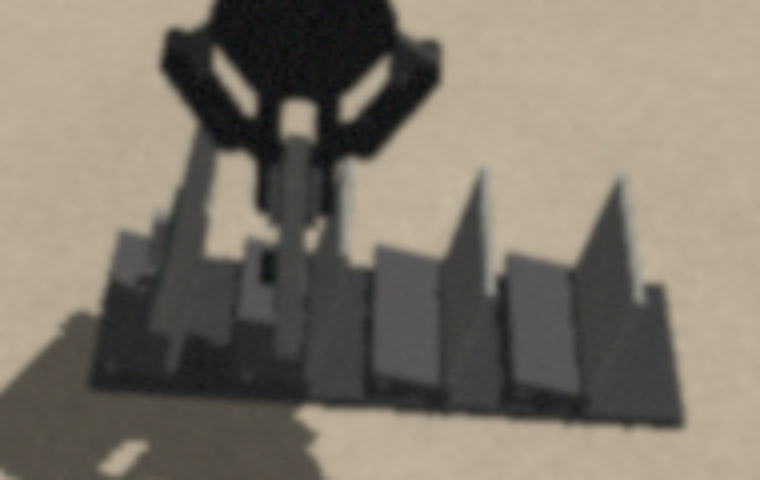

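send_rows([
  {"linear": [0.3,0,0.03],"roll": 0},
  {"linear": [0.4,0,0],"roll": 0},
  {"linear": [0.3,0,0],"roll": 0},
  {"linear": [0.07,0.1,0],"roll": 0},
  {"linear": [0,0.1,0],"roll": 0},
])

```text
t: 21.95
tcp_pos: [0.5846, -0.1727, 0.1112]
tool_rot: [-0.509, 0.49, -0.49, 0.509]
force: [0.6, 0.1, -1.4]
finger_gap: 0.13
```

Run:
```python
from h import *
go(.5775,-.171,.108,.037)
s,p,M=st(); im=manip.snapshot("wrist"); np.savez("pics/w15.npz",p=p,M=M);cv2.imwrite("pics/w15.png",im)
go(.5775,-.171,.108,.037)
```

```text
t 21.95 tcp [ 0.5846 -0.1727  0.1112] zyaw 0.0378 F [ 0.6275  0.1166 -1.3846] gap 0.13 tilt -0.9999999846702103
roll units 0.01  units before-turn axes [-0.07  0.11 -0.23]  after-turn axes [-0.0666  0.1062 -0.2342]
t 22.0 tcp [ 0.5843 -0.1723  0.1106] zyaw 0.038 F [-0.1097 -0.337  -2.0739] gap 0.136 tilt -0.9999993463527995
roll units 0.01  units before-turn axes [-0.05  0.09 -0.22]  after-turn axes [-0.0509  0.0873 -0.2233]
```

View pics/w15.png

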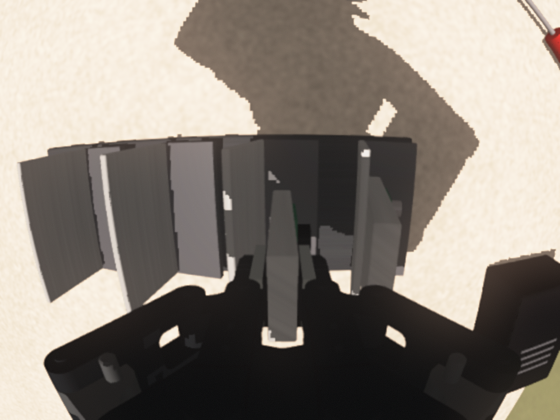

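send_rows([
  {"linear": [-0.03,0.07,-0.1],"roll": 0},
  {"linear": [0,0,-0.05],"roll": 0},
  {"linear": [0,0,-0.05],"roll": 0},
  {"linear": [0,0,0],"roll": 0},
  {"linear": [0,0,0],"roll": 0},
])

```text
t: 22.62
tcp_pos: [0.5788, -0.1718, 0.1092]
tool_rot: [-0.509, 0.49, -0.49, 0.51]
force: [1.0, -0.3, -1.7]
finger_gap: 0.132
```

Run:
```python
from h import *
go(.5775,-.171,.103,.037)
```

```text
t 22.62 tcp [ 0.5788 -0.1718  0.1092] zyaw 0.0385 F [ 0.9605 -0.3005 -1.6707] gap 0.132 tilt -0.9999999459903652
roll units 0.01  units before-turn axes [-0.03  0.21 -0.04]  after-turn axes [-0.0287  0.2073 -0.0428]
```

send_rows([
  {"linear": [0,0.06,0],"roll": 0},
  {"linear": [0,0.06,0],"roll": 0},
  {"linear": [0,0,-0.03],"roll": 0},
  {"linear": [0,0,0],"roll": 0},
  {"linear": [0,0,0],"roll": 0},
])

```text
t: 23.25
tcp_pos: [0.5778, -0.1718, 0.1055]
tool_rot: [0.51, -0.49, 0.49, -0.51]
force: [-0.4, -0.2, -2.5]
finger_gap: 0.133
```

Run:
```python
from h import *
go(.5775,-.171,.103,.037)
```

```text
t 23.25 tcp [ 0.5778 -0.1718  0.1055] zyaw 0.0385 F [-0.3706 -0.1819 -2.5275] gap 0.133 tilt -0.9999999998890188
roll units 0.01  units before-turn axes [-0.03  0.08 -0.01]  after-turn axes [-0.0271  0.0838 -0.0084]
```

send_rows([
  {"linear": [0,0.04,0],"roll": 0},
  {"linear": [0,0.04,0],"roll": 0},
  {"linear": [0,0.02,0],"roll": 0},
  {"linear": [0,0,0],"roll": 0},
  {"linear": [0,0,0],"roll": 0},
])

```text
t: 23.88
tcp_pos: [0.5778, -0.1718, 0.1028]
tool_rot: [-0.509, 0.49, -0.49, 0.51]
force: [-0.9, -0.4, 2.2]
finger_gap: 0.139
```

Run:
```python
from h import *
go(.5775,-.171,.103,.037)
```

```text
t 23.88 tcp [ 0.5778 -0.1718  0.1028] zyaw 0.0385 F [-0.9275 -0.4289  2.1728] gap 0.139 tilt -0.9999999672956587
roll units 0.01  units before-turn axes [-0.03 -0.01 -0.01]  after-turn axes [-0.0281 -0.0057 -0.0102]
```

send_rows([
  {"linear": [0,0,-0.03],"roll": 0},
  {"linear": [0,0,-0.02],"roll": 0},
  {"linear": [0,0.01,0],"roll": 0},
  {"linear": [0,0,0],"roll": 0},
  {"linear": [0,0,0],"roll": 0},
])

```text
t: 24.5
tcp_pos: [0.5772, -0.1721, 0.1027]
tool_rot: [-0.509, 0.49, -0.491, 0.51]
force: [2.7, 1.1, 4.4]
finger_gap: 0.139
```

send_rows([
  {"linear": [0,0,0],"roll": 0},
  {"linear": [0,0,0],"roll": 0},
  {"linear": [0,0,-0.05],"roll": 0},
  {"linear": [0,0,-0.05],"roll": 0},
  {"linear": [0,0,0],"roll": 0},
], claw=19)

```text
t: 25.12
tcp_pos: [0.5729, -0.172, 0.1021]
tool_rot: [0.51, -0.491, 0.49, -0.509]
force: [-0.0, 0.2, -0.7]
finger_gap: 0.225
```

send_rows([
  {"linear": [0,0,-0.1],"roll": 0},
  {"linear": [0,0,-0.1],"roll": 0},
  {"linear": [0,0,-0.1],"roll": 0},
  {"linear": [0,0,-0.1],"roll": 0},
  {"linear": [0,0,-0.1],"roll": 0},
], claw=24)

```text
t: 25.75
tcp_pos: [0.5582, -0.1726, 0.1023]
tool_rot: [-0.509, 0.49, -0.49, 0.51]
force: [0.1, -0.5, 1.2]
finger_gap: 0.28
```

Run:
```python
from h import *
go(.5775,-.171,.103,.037)
im=manip.snapshot("side"); cv2.imwrite("pics/s16.png",cv2.resize(im[100:220,230:420],None,fx=4,fy=4))
```

```text
t 25.75 tcp [ 0.5582 -0.1726  0.1023] zyaw 0.0384 F [ 0.113  -0.5175  1.1917] gap 0.28 tilt -0.9999999792554362
roll units 0.01  units before-turn axes [-0.03 -0.02  0.65]  after-turn axes [-0.0292 -0.0242  0.6461]
```

View pics/s16.png

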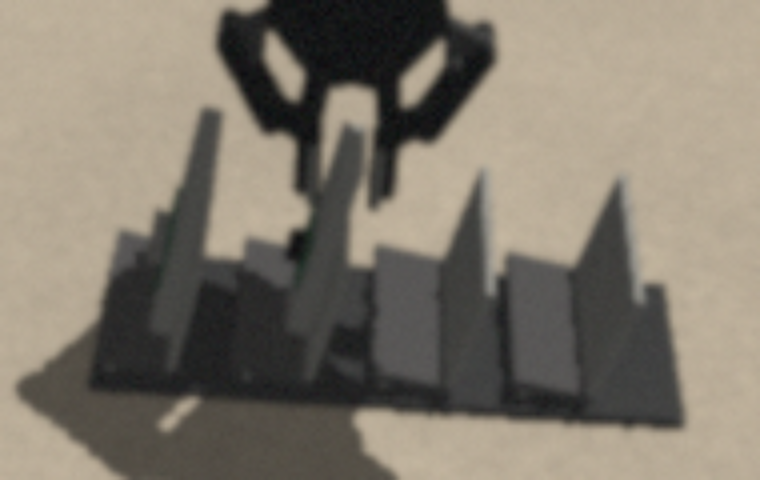

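send_rows([
  {"linear": [0,0,-0.05],"roll": 0},
  {"linear": [0,0,0],"roll": 0},
  {"linear": [0,0,0],"roll": 0},
  {"linear": [0,-0.1,0],"roll": 0},
  {"linear": [0,-0.3,0],"roll": 0},
], claw=40)

```text
t: 26.42
tcp_pos: [0.5565, -0.1724, 0.1142]
tool_rot: [0.51, -0.491, 0.49, -0.509]
force: [-0.9, -0.4, -0.2]
finger_gap: 0.469
```

send_rows([
  {"linear": [0,-0.8,0],"roll": 0},
  {"linear": [0,-0.9,0],"roll": 0},
  {"linear": [0,-0.9,0],"roll": 0},
  {"linear": [-0.4,-0.4,0],"roll": 0},
  {"linear": [-0.8,0,0.1],"roll": 0},
])

```text
t: 27.05
tcp_pos: [0.5588, -0.1364, 0.2056]
tool_rot: [-0.509, 0.49, -0.491, 0.509]
force: [0.6, 0.4, -0.3]
finger_gap: 0.469
```

Run:
```python
from h import *
go(.579,.206,.205,.042)
s,p,M=st(); im=manip.snapshot("wrist"); cv2.imwrite("pics/w17.png",im); np.savez("pics/w17.npz",p=p,M=M)
```

```text
t 27.05 tcp [ 0.5588 -0.1364  0.2056] zyaw 0.037 F [ 0.6409  0.3562 -0.2636] gap 0.469 tilt -0.9999968914356689
roll units -0.05  units before-turn axes [-11.38   0.01   1.09]  after-turn axes [-11.3754   0.0184   1.1514]
```

View pics/w17.png

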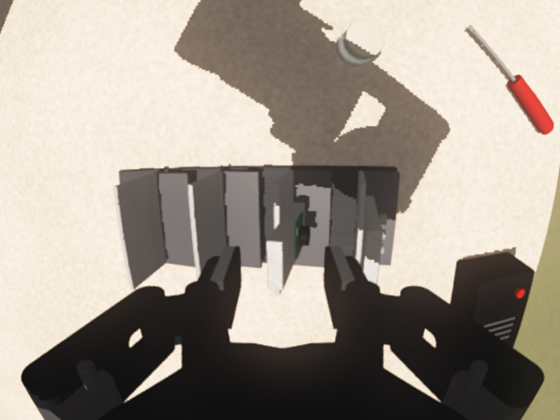

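send_rows([
  {"linear": [-0.9,0,0.1],"roll": 0},
  {"linear": [-1,0,0.1],"roll": 0},
  {"linear": [-1,0,0.1],"roll": 0},
  {"linear": [-1,0,0.1],"roll": 0},
  {"linear": [-1,0,0.1],"roll": 0},
], claw=36)

```text
t: 27.72
tcp_pos: [0.5671, 0.0124, 0.2037]
tool_rot: [0.51, -0.491, 0.49, -0.509]
force: [0.2, 0.1, -0.4]
finger_gap: 0.421
```

send_rows([
  {"linear": [-1,0,0.1],"roll": 0},
  {"linear": [-1,0,0.1],"roll": 0},
  {"linear": [-1,0,0.1],"roll": 0},
  {"linear": [-1,0,0.1],"roll": 0},
  {"linear": [-1,0,0.1],"roll": 0},
])

```text
t: 28.35
tcp_pos: [0.5761, 0.1627, 0.2036]
tool_rot: [0.51, -0.491, 0.49, -0.509]
force: [0.1, -0.6, 0.4]
finger_gap: 0.422
```

Run:
```python
from h import *
go(.580,.207,.16,.042)
```

```text
t 28.35 tcp [0.5761 0.1627 0.2036] zyaw 0.0391 F [ 0.1174 -0.5707  0.4478] gap 0.422 tilt -0.9999986869443814
roll units -0.03  units before-turn axes [-1.47  1.45  0.19]  after-turn axes [-1.469   1.455   0.1902]
```

send_rows([
  {"linear": [-0.6,0.2,0.17],"roll": 0},
  {"linear": [-0.5,0.4,0],"roll": 0},
  {"linear": [-0.3,0.5,0],"roll": 0},
  {"linear": [0,0.3,0],"roll": 0},
  {"linear": [0,0,0],"roll": 0},
])

```text
t: 28.98
tcp_pos: [0.5796, 0.2028, 0.1608]
tool_rot: [0.51, -0.491, 0.49, -0.508]
force: [-0.4, 0.1, 1.0]
finger_gap: 0.418
```

Run:
```python
from h import *
go(.580,.207,.0945,.042)
s,p,M=st(); im=manip.snapshot("wrist"); np.savez("pics/w18.npz",p=p,M=M); cv2.imwrite("pics/w18.png",im)
cv2.imwrite("pics/w18z.png",np.clip(255*(cv2.resize(im[130:320,200:370],None,fx=3,fy=3)/255.)**.5,0,255).astype(np.uint8))
```

```text
t 28.98 tcp [0.5796 0.2028 0.1608] zyaw 0.0379 F [-0.3852  0.0607  1.0006] gap 0.418 tilt -0.9999952691911235
roll units -0.04  units before-turn axes [-0.14  2.21  0.02]  after-turn axes [-0.14    2.2088  0.0178]
```

View pics/w18z.png

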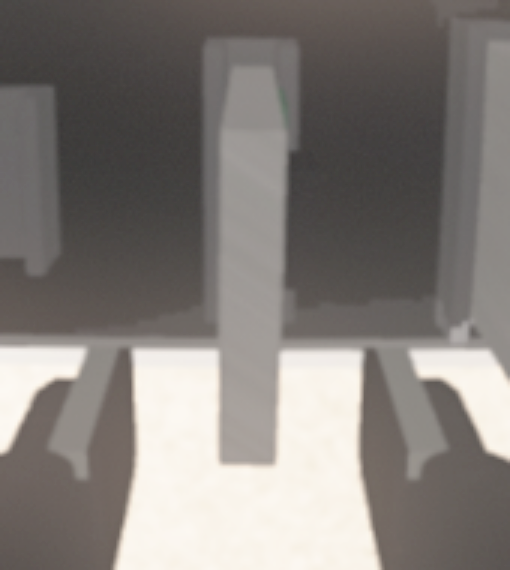

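Run:
```python
from h import *
d=np.load("pics/w18.npz"); p,M=d["p"],d["M"]
for u in [(284.2,172.7),(282.5,284)]: print(wray(p,M,u,.124))
```

```text
[0.5811 0.2418 0.124 ]
[0.5828 0.1749 0.124 ]
```

send_rows([
  {"linear": [-0.17,0.4,0.03],"roll": 0},
  {"linear": [0,0.6,0],"roll": 0},
  {"linear": [0,0.6,0],"roll": 0},
  {"linear": [0,0.4,0],"roll": 0},
  {"linear": [0,0.2,0],"roll": 0},
])

```text
t: 29.65
tcp_pos: [0.5806, 0.2086, 0.0948]
tool_rot: [0.51, -0.491, 0.49, -0.509]
force: [-0.1, -0.5, 0.4]
finger_gap: 0.422
```

send_rows([
  {"linear": [0,0,0],"roll": 0},
  {"linear": [0,0,0],"roll": 0},
  {"linear": [0,0,0],"roll": 0},
  {"linear": [0,0,0],"roll": 0},
  {"linear": [0,0,0],"roll": 0},
], claw=8)

```text
t: 30.28
tcp_pos: [0.5811, 0.2087, 0.0963]
tool_rot: [0.51, -0.49, 0.49, -0.51]
force: [-0.3, 0.3, -1.4]
finger_gap: 0.137
```

Run:
```python
from h import *
go(.5055,-.173,.2,.037)
s,p,M=st(); im=manip.snapshot("wrist"); np.savez("pics/w19.npz",p=p,M=M)
cv2.imwrite("pics/w19z.png",np.clip(255*(cv2.resize(im[150:360,220:350],None,fx=2.8,fy=2.8)/255.)**.5,0,255).astype(np.uint8))
```

```text
t 30.27 tcp [0.5811 0.2087 0.0963] zyaw 0.0384 F [-0.3213  0.2675 -1.4307] gap 0.137 tilt -0.9999999992476878
roll units 0.01  units before-turn axes [12.62 -3.46 -3.01]  after-turn axes [12.6222 -3.4554 -2.988 ]
```

View pics/w19z.png

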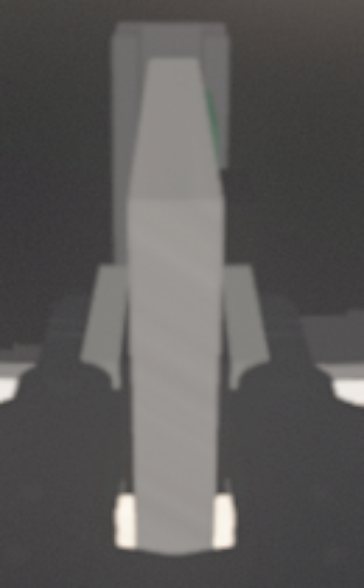

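send_rows([
  {"linear": [0,-0.3,0],"roll": 0},
  {"linear": [0,-0.8,0],"roll": 0},
  {"linear": [0,-0.9,0],"roll": 0},
  {"linear": [0.2,-0.9,0],"roll": 0},
  {"linear": [0.6,-0.6,-0.2],"roll": 0},
])

```text
t: 30.95
tcp_pos: [0.577, 0.1846, 0.2033]
tool_rot: [-0.509, 0.489, -0.491, 0.511]
force: [0.1, -0.9, -2.7]
finger_gap: 0.13
```

send_rows([
  {"linear": [1,0,-0.4],"roll": 0},
  {"linear": [1,0,-0.4],"roll": 0},
  {"linear": [1,0,-0.4],"roll": 0},
  {"linear": [1,0,-0.4],"roll": 0},
  {"linear": [1,0,-0.4],"roll": 0},
])

```text
t: 31.58
tcp_pos: [0.5207, 0.0305, 0.2015]
tool_rot: [0.51, -0.49, 0.49, -0.509]
force: [0.3, -0.2, -2.6]
finger_gap: 0.138
```

send_rows([
  {"linear": [1,0,-0.3],"roll": 0},
  {"linear": [1,0,-0.2],"roll": 0},
  {"linear": [1,0,-0.1],"roll": 0},
  {"linear": [1,0,0],"roll": 0},
  {"linear": [1,0,0],"roll": 0},
])

```text
t: 32.2
tcp_pos: [0.5086, -0.1199, 0.2015]
tool_rot: [0.51, -0.491, 0.49, -0.509]
force: [0.7, -0.1, -2.7]
finger_gap: 0.136
```

Run:
```python
from h import *
d=np.load("pics/w19.npz"); p,M=d["p"],d["M"]
print(wray(p,M,(282,221.4),.124)-p)
go(.5105,-.174,.15,.037)
```

```text
[0.0006 0.0328 0.0277]
t 32.2 tcp [ 0.5086 -0.1199  0.2015] zyaw 0.0378 F [ 0.7419 -0.0952 -2.7227] gap 0.136 tilt -0.999999885785407
roll units 0.01  units before-turn axes [ 1.81  1.72 -0.01]  after-turn axes [ 1.8057  1.7167 -0.0046]
```

send_rows([
  {"linear": [0.8,0,0],"roll": 0},
  {"linear": [0.6,0.3,0],"roll": 0},
  {"linear": [0.35,0.6,0],"roll": 0},
  {"linear": [0,0.7,0],"roll": 0},
  {"linear": [0,0.4,0],"roll": 0},
])

```text
t: 32.83
tcp_pos: [0.5105, -0.1706, 0.1398]
tool_rot: [0.51, -0.491, 0.489, -0.509]
force: [-0.1, -0.5, -2.9]
finger_gap: 0.138
```

Run:
```python
from h import *
go(.5105,-.173,.11,.037)
im=manip.snapshot("side"); cv2.imwrite("pics/s20.png",cv2.resize(im[100:220,230:420],None,fx=4,fy=4))
go(.5105,-.173,.11,.037)
```

```text
t 32.83 tcp [ 0.5105 -0.1706  0.1398] zyaw 0.038 F [-0.0696 -0.4674 -2.9225] gap 0.138 tilt -0.9999960239687897
roll units 0.01  units before-turn axes [0.08 0.99 0.  ]  after-turn axes [ 0.0807  0.9934 -0.002 ]
t 32.88 tcp [ 0.51   -0.1701  0.1387] zyaw 0.0382 F [-1.0448 -0.2802 -2.8587] gap 0.136 tilt -0.999988773471659
roll units 0.01  units before-turn axes [0.1  0.96 0.02]  after-turn axes [0.0969 0.9582 0.0129]
```

View pics/s20.png

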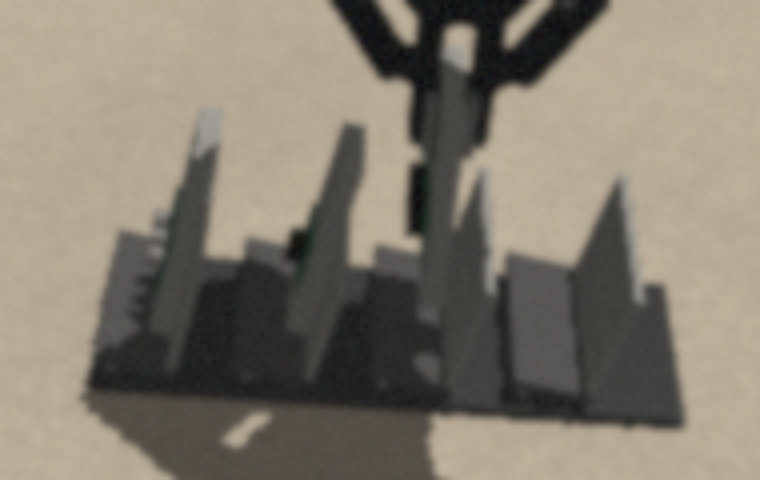

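send_rows([
  {"linear": [0.09,0.4,0],"roll": 0},
  {"linear": [0,0.4,0],"roll": 0},
  {"linear": [0,0.2,0],"roll": 0},
  {"linear": [0,0,-0.06],"roll": 0},
  {"linear": [0,0,0],"roll": 0},
])

```text
t: 33.5
tcp_pos: [0.51, -0.1735, 0.1114]
tool_rot: [-0.51, 0.49, -0.49, 0.51]
force: [-0.3, 0.8, -1.7]
finger_gap: 0.133
```

Run:
```python
from h import *
go(.506,-.173,.103,.037)
```

```text
t 33.5 tcp [ 0.51   -0.1735  0.1114] zyaw 0.0386 F [-0.2647  0.817  -1.7212] gap 0.133 tilt -0.999999956869026
roll units 0.01  units before-turn axes [-0.02  0.28 -0.13]  after-turn axes [-0.0226  0.2813 -0.1332]
```

send_rows([
  {"linear": [0,0.1,-0.06],"roll": 0},
  {"linear": [0,0.06,-0.05],"roll": 0},
  {"linear": [0,0.05,0],"roll": 0},
  {"linear": [0,0,0],"roll": 0},
  {"linear": [0,0,0],"roll": 0},
])

```text
t: 34.12
tcp_pos: [0.5068, -0.1737, 0.1049]
tool_rot: [-0.51, 0.49, -0.49, 0.51]
force: [-0.4, 0.6, -2.4]
finger_gap: 0.135
```

Run:
```python
from h import *
go(.506,-.173,.103,.037)
```

```text
t 34.12 tcp [ 0.5068 -0.1737  0.1049] zyaw 0.0385 F [-0.4266  0.57   -2.3992] gap 0.135 tilt -0.9999999793557126
roll units 0.01  units before-turn axes [-0.02  0.06 -0.03]  after-turn axes [-0.0241  0.0642 -0.0266]
```

send_rows([
  {"linear": [0,0.03,0],"roll": 0},
  {"linear": [0,0.03,0],"roll": 0},
  {"linear": [0,0.02,-0.02],"roll": 0},
  {"linear": [0,0,0],"roll": 0},
  {"linear": [0,0,0],"roll": 0},
])

```text
t: 34.75
tcp_pos: [0.5063, -0.1737, 0.1027]
tool_rot: [-0.509, 0.49, -0.491, 0.51]
force: [0.2, -0.7, -0.0]
finger_gap: 0.135
```

send_rows([
  {"linear": [0,0.01,-0.02],"roll": 0},
  {"linear": [0,0.01,-0.02],"roll": 0},
  {"linear": [0,0,0],"roll": 0},
  {"linear": [0,0,0],"roll": 0},
  {"linear": [0,0,0],"roll": 0},
])

```text
t: 35.38
tcp_pos: [0.5057, -0.174, 0.1025]
tool_rot: [-0.509, 0.49, -0.491, 0.51]
force: [0.8, 1.4, 5.3]
finger_gap: 0.132
```

send_rows([
  {"linear": [0,0,-0.03],"roll": 0},
  {"linear": [0,0,0],"roll": 0},
  {"linear": [0,0,0],"roll": 0},
  {"linear": [0,0,0],"roll": 0},
  {"linear": [0,0,0],"roll": 0},
])

```text
t: 36.0
tcp_pos: [0.5051, -0.1741, 0.1024]
tool_rot: [-0.509, 0.489, -0.491, 0.51]
force: [2.9, 1.7, 5.6]
finger_gap: 0.135
```

Touching both the floor and the backstop, so I'll release and lean it back.

send_rows([
  {"linear": [0,0,0],"roll": 0},
  {"linear": [0,0,0],"roll": 0},
  {"linear": [0,0,-0.05],"roll": 0},
  {"linear": [0,0,-0.05],"roll": 0},
  {"linear": [0,0,0],"roll": 0},
], claw=19)

```text
t: 36.62
tcp_pos: [0.5006, -0.1738, 0.1018]
tool_rot: [0.51, -0.491, 0.49, -0.509]
force: [-0.0, 0.3, -0.5]
finger_gap: 0.224
```

send_rows([
  {"linear": [0,0,-0.1],"roll": 0},
  {"linear": [0,0,-0.1],"roll": 0},
  {"linear": [0,0,-0.1],"roll": 0},
  {"linear": [0,0,-0.1],"roll": 0},
  {"linear": [0,0,-0.1],"roll": 0},
], claw=24)

```text
t: 37.25
tcp_pos: [0.4859, -0.1745, 0.102]
tool_rot: [-0.509, 0.49, -0.49, 0.51]
force: [0.5, 0.4, -0.0]
finger_gap: 0.28
```

Run:
```python
from h import *
go(.5,-.17,.103,.037)
im=manip.snapshot("side"); cv2.imwrite("pics/s21.png",cv2.resize(im[100:220,230:420],None,fx=4,fy=4))
```

```text
t 37.25 tcp [ 0.4859 -0.1745  0.102 ] zyaw 0.0385 F [ 0.5291  0.449  -0.0418] gap 0.28 tilt -0.9999999707067948
roll units 0.01  units before-turn axes [-0.13 -0.03  0.48]  after-turn axes [-0.1316 -0.0342  0.4752]
```

View pics/s21.png

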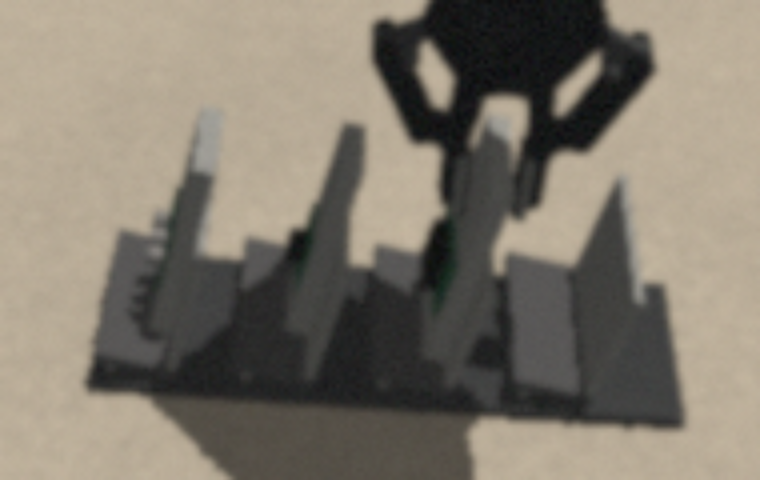

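send_rows([
  {"linear": [0,0,-0.05],"roll": 0},
  {"linear": [0,0,0],"roll": 0},
  {"linear": [0,0,0],"roll": 0},
  {"linear": [0,-0.1,0],"roll": 0},
  {"linear": [0,-0.3,0],"roll": 0},
], claw=40)

```text
t: 37.92
tcp_pos: [0.4843, -0.1743, 0.114]
tool_rot: [0.51, -0.491, 0.49, -0.509]
force: [0.4, -0.0, 1.0]
finger_gap: 0.464
```

send_rows([
  {"linear": [0,-0.8,0],"roll": 0},
  {"linear": [0,-0.9,0],"roll": 0},
  {"linear": [0,-0.9,0],"roll": 0},
  {"linear": [-0.4,-0.4,0.2],"roll": 0},
  {"linear": [-0.8,0,0.4],"roll": 0},
])

```text
t: 38.55
tcp_pos: [0.5019, -0.1377, 0.2052]
tool_rot: [-0.509, 0.49, -0.492, 0.509]
force: [-0.4, 0.2, -0.2]
finger_gap: 0.471
```

send_rows([
  {"linear": [-0.9,0,0.5],"roll": 0},
  {"linear": [-1,0,0.5],"roll": 0},
  {"linear": [-1,0,0.5],"roll": 0},
  {"linear": [-1,0,0.5],"roll": 0},
  {"linear": [-1,0,0.5],"roll": 0},
], claw=36)

```text
t: 39.17
tcp_pos: [0.5704, 0.014, 0.2035]
tool_rot: [0.51, -0.491, 0.49, -0.509]
force: [0.3, 0.7, 0.7]
finger_gap: 0.422
```

send_rows([
  {"linear": [-1,0,0.5],"roll": 0},
  {"linear": [-1,0,0.5],"roll": 0},
  {"linear": [-1,0,0.5],"roll": 0},
  {"linear": [-1,0,0.5],"roll": 0},
  {"linear": [-1,0,0.5],"roll": 0},
])

```text
t: 39.8
tcp_pos: [0.6392, 0.1668, 0.2033]
tool_rot: [0.51, -0.491, 0.49, -0.509]
force: [-0.7, -0.2, 0.1]
finger_gap: 0.423
```

Run:
```python
from h import *
go(.652,.211,.16,.042)
```

```text
t 39.8 tcp [0.6392 0.1668 0.2033] zyaw 0.0391 F [-0.6744 -0.2142  0.13  ] gap 0.423 tilt -0.9999988454776181
roll units -0.03  units before-turn axes [-1.46  1.44  0.49]  after-turn axes [-1.4542  1.4448  0.4883]
```

send_rows([
  {"linear": [-0.6,0.2,0.3],"roll": 0},
  {"linear": [-0.5,0.4,0.15],"roll": 0},
  {"linear": [-0.35,0.5,0],"roll": 0},
  {"linear": [0,0.3,0],"roll": 0},
  {"linear": [0,0,0],"roll": 0},
])

```text
t: 40.42
tcp_pos: [0.6503, 0.2079, 0.1604]
tool_rot: [0.51, -0.491, 0.49, -0.508]
force: [-0.5, 0.3, 1.0]
finger_gap: 0.417
```

Run:
```python
from h import *
go(.652,.2115,.0945,.042)
s,p,M=st(); im=manip.snapshot("wrist"); np.savez("pics/w22.npz",p=p,M=M); cv2.imwrite("pics/w22.png",im)
cv2.imwrite("pics/w22z.png",np.clip(255*(cv2.resize(im[130:320,200:370],None,fx=3,fy=3)/255.)**.5,0,255).astype(np.uint8))
```

```text
t 40.42 tcp [0.6503 0.2079 0.1604] zyaw 0.0378 F [-0.4605  0.3125  1.0235] gap 0.417 tilt -0.9999943917579632
roll units -0.04  units before-turn axes [-0.12  2.2   0.07]  after-turn axes [-0.1188  2.1958  0.0608]
```

View pics/w22z.png

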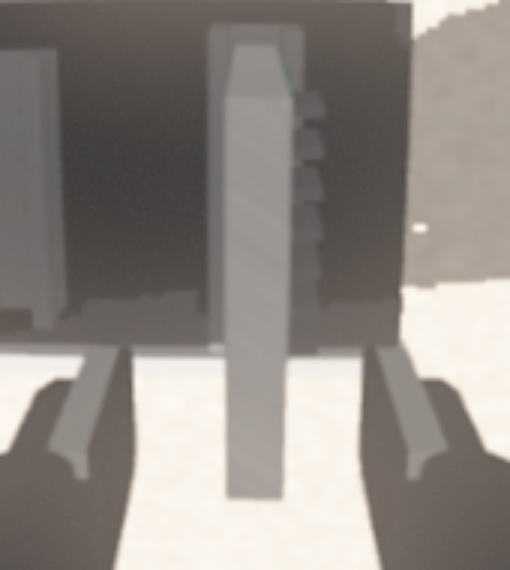

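Run:
```python
from h import *
d=np.load("pics/w22.npz"); p,M=d["p"],d["M"]
for u in [(286,161.5),(285,295.5),(282,210)]: print(wray(p,M,u,.124))
```

```text
[0.6525 0.253  0.124 ]
[0.6553 0.1721 0.124 ]
[0.6514 0.2262 0.124 ]
```

send_rows([
  {"linear": [-0.16,0.3,0.08],"roll": 0},
  {"linear": [0,0.6,0],"roll": 0},
  {"linear": [0,0.7,0],"roll": 0},
  {"linear": [0,0.4,0],"roll": 0},
  {"linear": [0,0.2,0],"roll": 0},
])

```text
t: 41.1
tcp_pos: [0.6531, 0.2134, 0.0945]
tool_rot: [0.51, -0.491, 0.49, -0.509]
force: [-0.1, 0.0, 0.1]
finger_gap: 0.422
```

send_rows([
  {"linear": [0,0,0],"roll": 0},
  {"linear": [0,0,0],"roll": 0},
  {"linear": [0,0,0],"roll": 0},
  {"linear": [0,0,0],"roll": 0},
  {"linear": [0,0,0],"roll": 0},
], claw=8)

```text
t: 41.72
tcp_pos: [0.6533, 0.2136, 0.096]
tool_rot: [0.51, -0.49, 0.49, -0.509]
force: [-2.8, -1.0, -0.3]
finger_gap: 0.137
```

Run:
```python
from h import *
go(.4388,-.176,.2,.037)
s,p,M=st(); im=manip.snapshot("wrist"); np.savez("pics/w23.npz",p=p,M=M)
cv2.imwrite("pics/w23z.png",np.clip(255*(cv2.resize(im[150:360,220:350],None,fx=2.8,fy=2.8)/255.)**.5,0,255).astype(np.uint8))
```

```text
t 41.73 tcp [0.6533 0.2136 0.096 ] zyaw 0.0384 F [-2.7724 -0.9952 -0.3414] gap 0.137 tilt -0.9999997577459021
roll units 0.01  units before-turn axes [12.7  -3.46 -7.65]  after-turn axes [12.7125 -3.4658 -7.6256]
```

View pics/w23z.png

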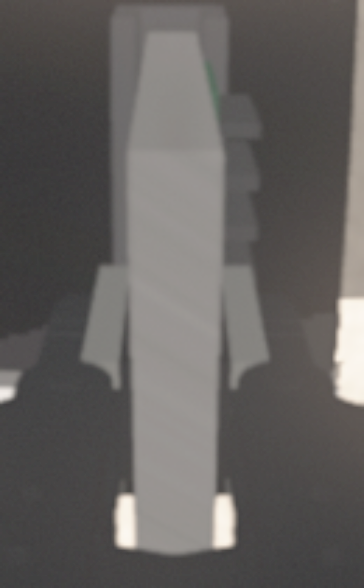

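send_rows([
  {"linear": [0,-0.4,0],"roll": 0},
  {"linear": [0,-0.9,0],"roll": 0},
  {"linear": [0,-1,0],"roll": 0},
  {"linear": [0.2,-1,-0.2],"roll": 0},
  {"linear": [0.6,-0.9,-0.6],"roll": 0},
])

```text
t: 42.4
tcp_pos: [0.6321, 0.1892, 0.2242]
tool_rot: [-0.508, 0.489, -0.491, 0.511]
force: [0.2, -0.9, -3.8]
finger_gap: 0.135
```

send_rows([
  {"linear": [1,0,-0.8],"roll": 0},
  {"linear": [1,0,-0.8],"roll": 0},
  {"linear": [1,0,-0.8],"roll": 0},
  {"linear": [1,0,-0.8],"roll": 0},
  {"linear": [1,0,-0.8],"roll": 0},
])

```text
t: 43.02
tcp_pos: [0.5166, 0.0331, 0.2231]
tool_rot: [-0.509, 0.489, -0.491, 0.51]
force: [1.4, -0.0, -2.6]
finger_gap: 0.136
```

send_rows([
  {"linear": [1,0,-0.8],"roll": 0},
  {"linear": [1,0,-0.8],"roll": 0},
  {"linear": [1,0,-0.8],"roll": 0},
  {"linear": [1,0,-0.4],"roll": 0},
  {"linear": [1,0,0],"roll": 0},
])

```text
t: 43.65
tcp_pos: [0.4379, -0.1201, 0.2231]
tool_rot: [-0.509, 0.49, -0.491, 0.51]
force: [0.9, -0.6, -3.5]
finger_gap: 0.133
```

Run:
```python
from h import *
d=np.load("pics/w23.npz"); p,M=d["p"],d["M"]
print(wray(p,M,(282,203.6),.124)-p)
go(.4385,-.1755,.15,.037)
```

```text
[0.0003 0.0393 0.028 ]
t 43.65 tcp [ 0.4379 -0.1201  0.2231] zyaw 0.038 F [ 0.9002 -0.6082 -3.4686] gap 0.133 tilt -0.9999970911349652
roll units 0.01  units before-turn axes [ 1.84  2.44 -0.05]  after-turn axes [ 1.8463  2.4354 -0.0475]
```

send_rows([
  {"linear": [0.8,0,0],"roll": 0},
  {"linear": [0.6,0.3,-0.05],"roll": 0},
  {"linear": [0.4,0.7,0],"roll": 0},
  {"linear": [0,0.9,0],"roll": 0},
  {"linear": [0,0.5,0],"roll": 0},
])

```text
t: 44.28
tcp_pos: [0.4384, -0.1729, 0.1487]
tool_rot: [0.51, -0.491, 0.49, -0.509]
force: [0.5, 0.1, -3.1]
finger_gap: 0.134
```

Run:
```python
from h import *
go(.4385,-.1755,.111,.037)
im=manip.snapshot("side"); cv2.imwrite("pics/s24.png",cv2.resize(im[100:220,230:420],None,fx=4,fy=4))
go(.4385,-.1755,.111,.037)
```

```text
t 44.27 tcp [ 0.4384 -0.1729  0.1487] zyaw 0.0383 F [ 0.465   0.0722 -3.1023] gap 0.134 tilt -0.9999992270646675
roll units 0.01  units before-turn axes [0.09 1.26 0.  ]  after-turn axes [ 0.0871  1.2565 -0.0006]
t 44.33 tcp [ 0.4377 -0.1724  0.1474] zyaw 0.0383 F [-0.6603  0.0072 -3.8888] gap 0.136 tilt -0.9999918432617663
roll units 0.01  units before-turn axes [0.11 1.21 0.03]  after-turn axes [0.1057 1.2139 0.0235]
```

View pics/s24.png

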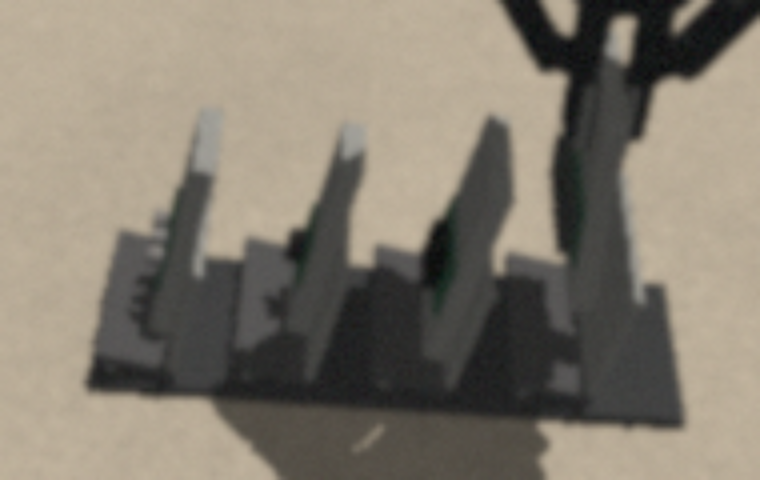

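send_rows([
  {"linear": [0.1,0.4,0],"roll": 0},
  {"linear": [0,0.5,0],"roll": 0},
  {"linear": [0,0.3,0],"roll": 0},
  {"linear": [0,0,-0.06],"roll": 0},
  {"linear": [0,0,0],"roll": 0},
])

```text
t: 44.95
tcp_pos: [0.4373, -0.1762, 0.1143]
tool_rot: [-0.51, 0.49, -0.491, 0.51]
force: [-0.0, 0.1, -3.2]
finger_gap: 0.132
```

Run:
```python
from h import *
go(.434,-.1755,.103,.037)
```

```text
t 44.95 tcp [ 0.4373 -0.1762  0.1143] zyaw 0.0385 F [-0.0188  0.1032 -3.1948] gap 0.132 tilt -0.9999997696618245
roll units 0.01  units before-turn axes [-0.03  0.37 -0.11]  after-turn axes [-0.0262  0.375  -0.1081]
```

send_rows([
  {"linear": [0,0.15,-0.06],"roll": 0},
  {"linear": [0,0.1,-0.02],"roll": 0},
  {"linear": [0,0.06,0],"roll": 0},
  {"linear": [0,0,0],"roll": 0},
  {"linear": [0,0,0],"roll": 0},
])

```text
t: 45.58
tcp_pos: [0.4348, -0.1761, 0.1046]
tool_rot: [-0.51, 0.49, -0.49, 0.51]
force: [0.1, 0.2, -3.1]
finger_gap: 0.134
```

Run:
```python
from h import *
go(.434,-.1755,.103,.037)
```

```text
t 45.58 tcp [ 0.4348 -0.1761  0.1046] zyaw 0.0385 F [ 0.1262  0.1784 -3.0889] gap 0.134 tilt -0.9999999962712538
roll units 0.01  units before-turn axes [-0.02  0.05 -0.03]  after-turn axes [-0.0223  0.0535 -0.0267]
```

send_rows([
  {"linear": [0,0.03,-0.02],"roll": 0},
  {"linear": [0,0.03,0],"roll": 0},
  {"linear": [0,0.03,0],"roll": 0},
  {"linear": [0,0,0],"roll": 0},
  {"linear": [0,0,0],"roll": 0},
])

```text
t: 46.2
tcp_pos: [0.4342, -0.1762, 0.1023]
tool_rot: [-0.51, 0.49, -0.49, 0.51]
force: [-0.6, 1.2, 4.6]
finger_gap: 0.132
```

send_rows([
  {"linear": [0,0,-0.03],"roll": 0},
  {"linear": [0,0,-0.02],"roll": 0},
  {"linear": [0,0,0],"roll": 0},
  {"linear": [0,0,0],"roll": 0},
  {"linear": [0,0,0],"roll": 0},
])

```text
t: 46.82
tcp_pos: [0.4336, -0.1764, 0.1022]
tool_rot: [-0.509, 0.49, -0.491, 0.51]
force: [2.4, 3.2, 5.4]
finger_gap: 0.131
```

send_rows([
  {"linear": [0,0,0],"roll": 0},
  {"linear": [0,0,0],"roll": 0},
  {"linear": [0,0,-0.05],"roll": 0},
  {"linear": [0,0,-0.05],"roll": 0},
  {"linear": [0,0,0],"roll": 0},
], claw=19)

```text
t: 47.45
tcp_pos: [0.4294, -0.1763, 0.1018]
tool_rot: [0.51, -0.491, 0.49, -0.509]
force: [-0.9, 0.7, 0.1]
finger_gap: 0.221
```

send_rows([
  {"linear": [0,0,-0.1],"roll": 0},
  {"linear": [0,0,-0.1],"roll": 0},
  {"linear": [0,0,-0.1],"roll": 0},
  {"linear": [0,0,-0.1],"roll": 0},
  {"linear": [0,0,-0.1],"roll": 0},
], claw=24)

```text
t: 48.08
tcp_pos: [0.4145, -0.177, 0.1019]
tool_rot: [-0.509, 0.49, -0.49, 0.51]
force: [-0.4, -0.2, -0.3]
finger_gap: 0.279
```

Run:
```python
from h import *
go(.5,-.17,.103,.037)
im=manip.snapshot("side"); cv2.imwrite("pics/s25.png",cv2.resize(im[100:220,230:420],None,fx=4,fy=4))
```

```text
t 48.08 tcp [ 0.4145 -0.177   0.1019] zyaw 0.0384 F [-0.4148 -0.1675 -0.3178] gap 0.279 tilt -0.9999999614049027
roll units 0.01  units before-turn axes [-0.12 -0.03  2.86]  after-turn axes [-0.1263 -0.035   2.8552]
```

View pics/s25.png

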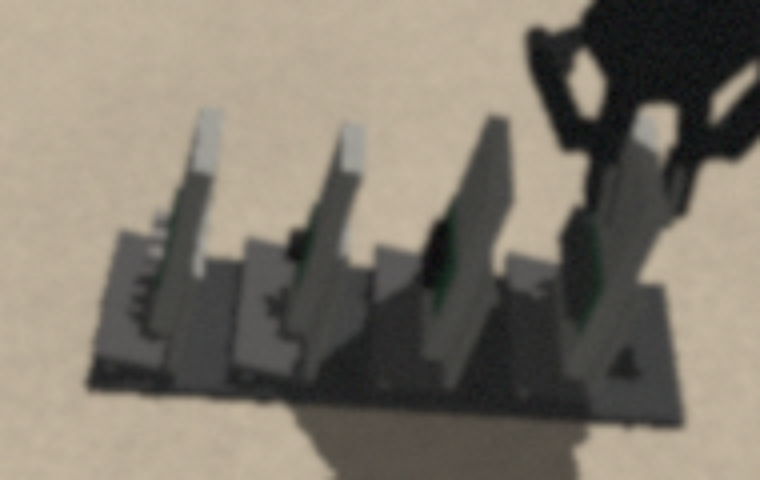

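Leaned. Open up, rise, and view the stand from above for a final check.

send_rows([
  {"linear": [0,0,-0.05],"roll": 0},
  {"linear": [0,0,0],"roll": 0},
  {"linear": [0,0,0],"roll": 0},
  {"linear": [0,-0.1,0],"roll": 0},
  {"linear": [0,-0.3,0],"roll": 0},
], claw=40)

```text
t: 48.75
tcp_pos: [0.413, -0.1768, 0.114]
tool_rot: [0.51, -0.491, 0.49, -0.509]
force: [0.3, -0.4, 0.7]
finger_gap: 0.469
```

send_rows([
  {"linear": [0,-0.8,0],"roll": 0},
  {"linear": [0,-1,0],"roll": 0},
  {"linear": [0,-1,0],"roll": 0},
  {"linear": [0,-1,0.5],"roll": 0},
  {"linear": [0,-1,0.8],"roll": 0},
])

```text
t: 49.38
tcp_pos: [0.4518, -0.1751, 0.2597]
tool_rot: [0.509, -0.49, 0.491, -0.509]
force: [0.9, -0.9, -0.7]
finger_gap: 0.466
```

send_rows([
  {"linear": [0.4,-0.7,0.8],"roll": 0},
  {"linear": [0.4,-0.7,0.7],"roll": 0},
  {"linear": [0,-0.4,0.4],"roll": 0},
  {"linear": [0,0,0],"roll": 0},
  {"linear": [0,0,0],"roll": 0},
])

```text
t: 50.0
tcp_pos: [0.5089, -0.1966, 0.3114]
tool_rot: [0.51, -0.491, 0.49, -0.509]
force: [-0.4, 0.1, 0.2]
finger_gap: 0.468
```

Run:
```python
from h import *
s,p,M=st(); im=manip.snapshot("wrist"); cv2.imwrite("pics/w26.png",im); np.savez("pics/w26.npz",p=p,M=M); print(p,s["t"])
c=im[60:260,140:420]
cv2.imwrite("pics/w26z.png",np.clip(255*(cv2.resize(c,None,fx=2.85,fy=2.85,interpolation=cv2.INTER_CUBIC)/255.)**.5,0,255).astype(np.uint8))
im=manip.snapshot("top"); cv2.imwrite("pics/t26.png",cv2.resize(im[185:350,300:410],None,fx=3.6,fy=3.6,interpolation=cv2.INTER_CUBIC))
```

```text
[ 0.5089 -0.1966  0.3114] 50.0
```

View pics/w26z.png

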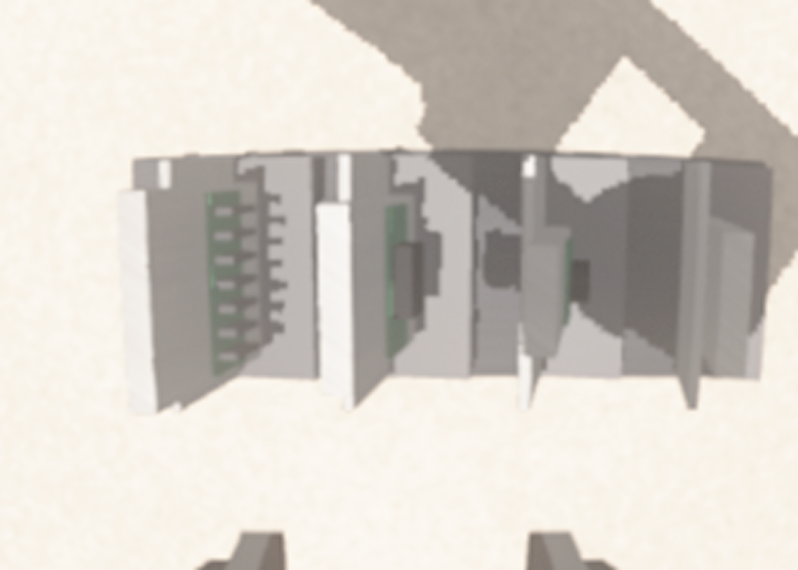

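View pics/t26.png

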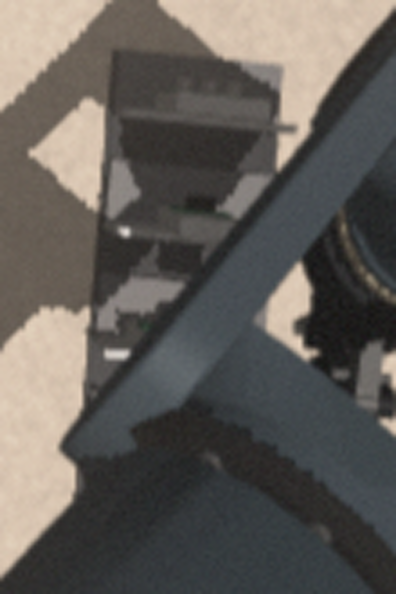

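Run:
```python
from h import *
d=np.load("pics/w26.npz"); p,M=d["p"],d["M"]
f=lambda u,z: wray(p,M,((u[0]+.5)/2.85-.5+140,(u[1]+.5)/2.85-.5+60),z)
for n,a,b,z in [("d",(133,192),(145,412),.127),("c",(333,204),(343,408),.127),("a",(548,228),(543,355),.127),("bs3",(530,158),(527,408),.0826),("bs4",(697,163),(692,408),.0826)]:
    A,B=f(a,z),f(b,z); print(n,A,B,"mid",(A+B)/2,"w",np.linalg.norm(A-B),"yaw",-(A-B)[0]/(A-B)[1])
# overlay of ideal cards with fitted stand
from scipy.optimize import least_squares
im=cv2.imread("pics/w26.png"); sp=(.530,-.1732,.037)
W={"1":.082,"2":.068,"3":.040,"4":.054}
big=cv2.resize(im[60:260,140:420],None,fx=2.85,fy=2.85,interpolation=cv2.INTER_CUBIC)
big=np.clip(255*(big/255.)**.5,0,255).astype(np.uint8)
def T(P): return ((wproj(p,M,P)-[140,60]+.5)*2.85-.5).round().astype(int)
for b in "1234":
    x0=X[b]; w=W[b]/2
    q=[]
    for t in(-.006,.006):
        q.append((x0+t*c12-.055*s12,.073+t*s12+.055*c12))
    P=[(q[0][0],w,q[0][1]),(q[1][0],w,q[1][1]),(q[1][0],-w,q[1][1]),(q[0][0],-w,q[0][1])]
    cv2.polylines(big,[T(loc(sp,P))],True,(0,0,255),1)
    cv2.polylines(big,[T(loc(sp,[B(b,1),B(b,-1)]))],False,(255,0,0),1)
    cv2.polylines(big,[T(loc(sp,[F(b,1),F(b,-1)]))],False,(0,160,0),1)
cv2.imwrite("pics/ov26.png",big)
```

```text
d [ 0.4127 -0.1385  0.127 ] [ 0.4159 -0.2185  0.127 ] mid [ 0.4143 -0.1785  0.127 ] w 0.08003525674504629 yaw 0.04038570252080004
c [ 0.4837 -0.1421  0.127 ] [ 0.489  -0.2143  0.127 ] mid [ 0.4863 -0.1782  0.127 ] w 0.07236184768339442 yaw 0.07311088244860724
a [ 0.558  -0.1472  0.127 ] [ 0.5591 -0.1921  0.127 ] mid [ 0.5585 -0.1697  0.127 ] w 0.04496183352877035 yaw 0.02586016891608425
bs3 [ 0.5563 -0.1225  0.0826] [ 0.5612 -0.2233  0.0826] mid [ 0.5587 -0.1729  0.0826] w 0.1008477216021924 yaw 0.04931397993687526
bs4 [ 0.6243 -0.1191  0.0826] [ 0.6317 -0.2204  0.0826] mid [ 0.628  -0.1698  0.0826] w 0.1015837226534646 yaw 0.07265318509929682Traceback (most recent call last):
  File "<stdin>", line 20, in <module>
TypeError: 'numpy.ndarray' object is not callable
```

Run:
```python
from h import *
d=np.load("pics/w26.npz"); p,M=d["p"],d["M"]
im=cv2.imread("pics/w26.png"); sp=(.530,-.1732,.037)
W={"1":.082,"2":.068,"3":.040,"4":.054}
big=cv2.resize(im[60:260,140:420],None,fx=2.85,fy=2.85,interpolation=cv2.INTER_CUBIC)
big=np.clip(255*(big/255.)**.5,0,255).astype(np.uint8)
def T(P): return ((wproj(p,M,P)-[140,60]+.5)*2.85-.5).round().astype(np.int32)
for b in "1234":
    x0=X[b]; w=W[b]/2; q=[(x0+t*c12-.055*s12,.073+t*s12+.055*c12) for t in(-.006,.006)]
    P=[(q[0][0],w,q[0][1]),(q[1][0],w,q[1][1]),(q[1][0],-w,q[1][1]),(q[0][0],-w,q[0][1])]
    cv2.polylines(big,[T(loc(sp,P))],True,(0,0,255),1)
    cv2.polylines(big,[T(loc(sp,[B(b,1),B(b,-1)]))],False,(255,0,0),1)
    cv2.polylines(big,[T(loc(sp,[F(b,1),F(b,-1)]))],False,(0,160,0),1)
cv2.imwrite("pics/ov26.png",big)
```

```text
(no output)
```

View pics/ov26.png

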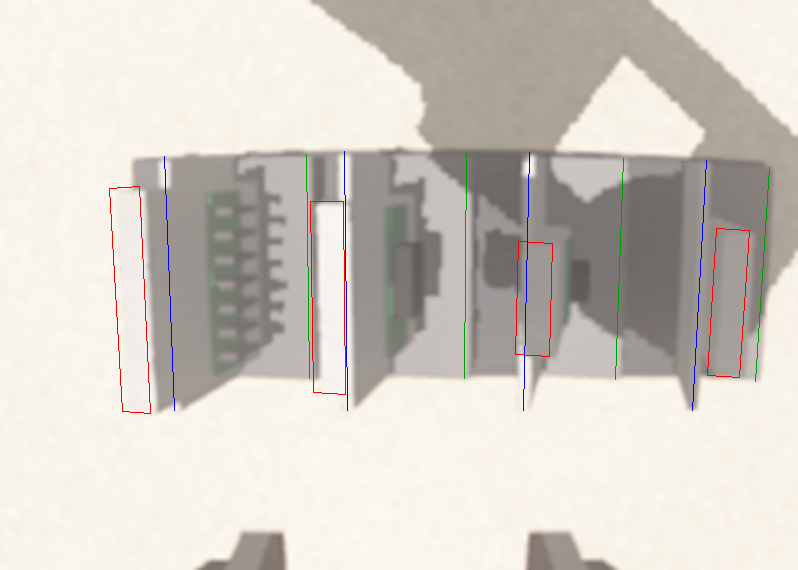

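Run:
```python
from h import *
im=manip.snapshot("side"); old=cv2.imread("pics/w26.png")
cv2.imwrite("pics/s27.png",im)
n=manip.snapshot("wrist"); print("wrist frame diff",np.abs(n.astype(int)-old)[60:260,140:420].mean())
```

```text
wrist frame diff 0.9336845238095238
```

View pics/s27.png

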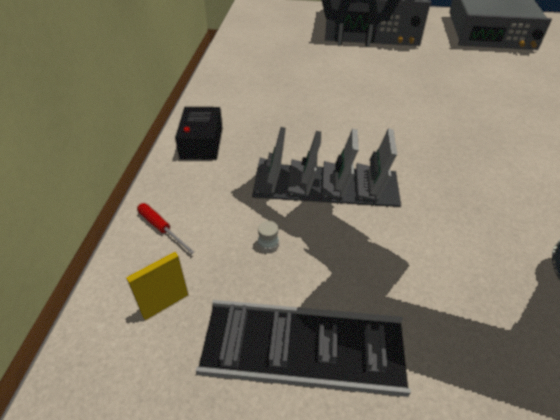

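The picture shows all four cards leaning on the stand at (262–398, 128–195), the rack empty, and the yellow look-alike untouched at (158, 285).

```bash
python3 -c "
from station import manip
print(manip.sense()['t'],manip.sign_off())"
```

```text
the job is handed in; nothing more can be done
50.2 None
```

All four cards are in the stand in reverse order, and I handed the job in at about 50 s of the 104 s allowed. From the farthest bay to the nearest they are b, a, c, d.

- **How they were placed:** I lowered each card until its foot touched the floor and the backstop, with contact forces of about 6 N or less. I then opened the jaws slightly and moved them back so the card eased onto the backstop before I let go.
- **Last checks:** The final side view shows all four cards leaning in their bays, the rack empty and the yellow look-alike untouched. The gripper is well clear, and two successive wrist pictures barely differ, so the cards are standing still.
- **Fit in the bays:** Against the fitted stand pose, the wrist picture puts the cards within about 2–3 mm of the middle of their bays.
- **What disagreed or was limited:**
  - The wrist camera read about 3 mm farther in x than the fixed cameras. The contact points matched the fixed cameras to within about 1 mm.
  - In the last wrist picture the ends of cards b and c were partly hidden or blended into the backstops. Their centring is therefore less certain, and so is how square they stand.
  - The top view at the end was partly blocked by the arm, so I did not rely on it.

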